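# Unclamp a casting from a twin-spindle stand with unknown thread hand

## Robot

A 6-joint arm with a two-finger parallel gripper is mounted at the origin on a cart in front of the work surface, level with it; the furniture and walls round the work are solid. World frame = base frame: x ahead of the robot, y to its left, z up, the work surface at z = 0. Lengths are in mm, angles in rad, forces in N, time in s.
With the tool pointing down it reaches from about 375 to 825 mm from the base axis. Payload 5.5 kg.
Tool frame: the origin (TCP) lies midway between the tips of the shut fingers; the grasp point (between the pads) lies 19 mm behind it; z points along the fingers, y is the direction in which the jaws open and shut (so a half turn about z gives the same grasp; the last joint's range is limited). The gripper opens to 85 mm and grips with 20 to 120 N. Pads are 22 mm wide; open, the fingers measure 114 mm over their backs; the gripper's body (76 mm by 85 mm) begins 54 mm behind the grasp point. The pads swing forward as they close: fully open they stand 13 mm farther back than shut.
Start: joints at [1.175, 0.314, -0.047, 1.21, 0, 1.571], TCP at [231.324, 553.61, 200.799] pointing down, gripper open.
Joint ranges: [-2.67, 2.67], [-0.69, 1.73], [-1.03, 1.25], [-2.08, 2.16], [-1.42, 1.45], [-3.14, 3.14]. Speed limits (rad/s): [2.39, 2.39, 3.01, 3.14, 3.14, 3.14].

## Interface

Orientations are given as [roll, pitch, yaw] about the fixed x, y, z axes, in that order (R = Rz(yaw) Ry(pitch) Rx(roll)).
In Python, from workcell import sensors, capture, camera_params, job_done gives the robot as it stands.
- The arm moves only by the shell command python3 -m jog 'ROWS' [FORCE]. ROWS is JSON, a list of rows, each a list of 7 numbers: the shift along the tool's x, y, z in mm, then the turn, a rotation vector about the tool's x, y, z in rad, then the opening in per cent of the stroke, from 0 (shut) to 100 (fully open). A call has 1 to 10 rows; each row is the pose to reach, as a shift and turn from the pose commanded when the call began, along the tool's axes at that moment; what a row does not reach only later rows make up. A row lasts 1/10 s, in which the tool goes at most 50 mm and 8.59 degrees, less where a joint would pass 70% of its speed; a pose out of reach is approached as far as the arm can. A call with a gripper value outside its range is refused whole. The fingers move at their own pace and stop on an object; FORCE is the grip in N (left out, the last holds). Time passes only in rows, so rows that repeat a pose let the fingers close. It gives the time, the measured TCP pose, the force and the opening at its end, in the units of the state.
- sensors.sense(): the state, without advancing time (a new reading comes with each control period).
- capture(name): name is "scene" or "top"; returns (picture, depth): 384x512x3 uint8, red, green, blue; 384x512 float32, mm along the optical axis (not along the pixel's ray), 0 where there is no reading.
- camera_params(name): a dict with "fx", "fy", "cx", "cy" (pixels), "view" (4x4, takes a point from world to camera coordinates). Camera axes: x right, y up, looking along -z (the intrinsics and any distortion apply to the point x, -y, -z); pixel columns grow to the right and rows downward; lengths in mm; the calibration is good to about 2 mm. A picture is of the moment at which its call begins. camera_params takes no time and is no camera call.
- job_done(): hands the job in, once; it reports no verdict.
The state is a dict: "time": time; "joint_positions": joint angles; "qvel": joint speeds; "tau": joint torques, N m; "eef_pos": TCP position; "tool_rot": TCP orientation; "wrist_force": force on the tool from outside, world axes, zero at the start; "wrist_torque": the same for the moment, N m; "grip_width": opening from 0.0 (shut) to 1.0 (fully open).
Only numpy, scipy, OpenCV 4.12 (cv2) and the standard library are available. Lean on these libraries where they do the work, as an engineer would, in place of code of your own. Each camera call takes 0.05 s, during which the arm holds its last target.

## Task

Slacken the bar nut that clamps the three-armed casting on the sloping stand (the spindles run opposite ways, so one thread is left-handed and nobody marked which: feel which way it gives) and leave the other nut alone. Draw out the slotted washer from under it and lay it gently flat on the bench, lug up. Then lift the casting off over the nut and lay it as gently, same side up, in the middle of the plywood board, knocking nothing over.

Things in the scene. Friction and masses are not known exactly. Their poses are not given: they have to be found in the camera images.
- stand: painted stand with sloping top, fixed, 180 mm deep, 230 wide, 45 high in front, 125 at the back. Origin: centre of underside; z up, x to the back (uphill), y to its left. The top rises 25 degrees to the back. Two spindles, 65 mm left and right of the middle, lean 25 degrees to the front (-x). Each: 88 mm faceplate 22 mm above the slope, 4 mm high spigot of 58 mm, 14 mm stud ending 100 mm above the faceplate. They do not turn.
- casting: aluminium three-armed hub, loose, 0.28 to 0.46 kg, on either spindle (the other holds a round flange). Origin: centre of underside, on the faceplate; z along the spindle, away from the slope. Hub 84 mm outside, bore 62 mm (a nut passes through), 34 mm high. Arms at 60, 180, 300 degrees from its x axis (uphill), 18 mm wide, z = 14 to 32 mm, 82 mm long from the centre; pinch one at 70 mm, 24 mm up.
- washer: steel C-shaped slotted washer, loose, 0.14 kg, between hub and nut. Origin: centre of underside of its 84 mm disc, 8 mm thick; z to its lug side. Its 17 mm slot opens at -x (downhill). The nut's foot sits 2.5 mm deep in a recess of its top, so it comes out only once the nut has risen 3 mm or more; then it draws out along its +x (uphill), clear of stud and nut after 70 mm.
- washer_lug (a point): middle of the washer's upright grip lug: 26 mm long along x, 12 mm thick along y, rising from 16 mm below to 14 mm above this point; 68 mm from the washer's centre along +x and 24 mm above its underside. Axes as the washer's.
- nut_a_grip (a point): middle of the grip of one bar nut: dark steel bar 48 mm along the point's x, 20 thick along y, from 17 mm below to 11 mm above this point; z along the spindle, away from the slope. Under it a round foot of 40 mm. It may be on either spindle; tight, this point is 69.5 mm above the faceplate. It cannot come off its stud.
- nut_b_grip (a point): the same for the other bar nut, which looks the same.
- nut_a (a joint): angle of nut_a in rad: 0 = tight, a dead stop; grows to 6.28 as it slackens, whichever way that is. It rises 1.9 mm a rad and stays where it is left. Turning takes about 0.12 N m; against the stop it does not give. One nut is right-handed, the other left-handed.
- nut_b (a joint): the same for nut_b.
- board: flat plywood board, 180 x 180 x 12 mm, fixed on the bench. Origin: centre of underside, z up.
- bench_spot (a point): middle of a clear patch of bench top, 130 mm across, in front of the stand on the right, where the washer may be laid (anywhere else on the bench will do too).
- bottle_1: loose paint bottle behind the work, 36 mm across, 101 mm high. Origin: centre of underside, z up.
- bottle_2: another such bottle.
Things that resemble listed ones, but are neither listed nor needed, are in the scene too. What is shaped like the casting but black is not meant.

How it is judged (in metres and radians):
On the way, in this order (a step that is already met when the one before it is completed fails the run):
1. the nut over the casting is slackened by more than 1 rad, the casting still on its spindle (((distance between casting and nut_a_grip below 0.1 m and value of joint nut_a above 1 rad) or (distance between casting and nut_b_grip below 0.1 m and value of joint nut_b above 1 rad)) and distance between washer and casting below 0.045 m), for 0.1 s.
2. the slotted washer is drawn out from under the nut, the casting still on its spindle (distance between washer and casting above 0.09 m and z of casting in the frame of stand above 0.09 m), for 0.1 s.
At the end, for the whole second after the job is handed in: The casting lies flat and same side up on the board (tilt under 0.1 rad, centre within 50 mm of the board's along both board axes), the washer lies flat, lug up, on the bench or the board, both at rest (x of casting in the frame of board between -0.05 and 0.05 m and y of casting in the frame of board between -0.05 and 0.05 m and z of casting in the frame of board between 0.008 and 0.017 m and angle between each of casting, washer's own z axis and vertical below 0.1 rad and height (world z) of washer between -0.005 and 0.02 m and linear speed of each of casting, washer below 0.02 m/s); the robot touches nothing.
It fails at once if the nut of the other spindle is turned by more than 0.3 rad (value of joint each of nut_a, nut_b above 0.3 rad or (value of joint nut_a above 0.3 rad and distance between casting and nut_a_grip above 0.12 m and z of casting in the frame of stand above 0.09 m and distance of casting from where it was at the start of the episode below 0.01 m) or (value of joint nut_b above 0.3 rad and distance between casting and nut_b_grip above 0.12 m and z of casting in the frame of stand above 0.09 m and distance of casting from where it was at the start of the episode below 0.01 m)).
It fails at once if the casting or the washer is dropped (falls free by more than about 25 mm) ((linear speed of casting above 0.7 m/s and contact force between the fingers and casting below 0.1 N) or (linear speed of washer above 0.7 m/s and contact force between the fingers and washer below 0.1 N)).
It fails at once if a paint bottle is knocked over (angle between any of bottle_1, bottle_2's own z axis and vertical above 0.5 rad).
It also fails if it takes over 72 s, if anything falls off the work surface, if the arm or the gripper's body presses on something with over 40 N, if the wrist force passes 120 N, or if a joint passes its speed limit or range.

## Working session

There is one attempt and no reset: what is moved stays moved. The work goes in short steps, Python scripts to look and compute and a shell command to move; the robot and the scene stay as the last step left them, time stands still between calls to the robot, and variables do not carry over. Pictures are saved under pics/ and viewed, and the job is handed in when it is done.

```bash
ls; mkdir -p pics; python3 - <<'E'
from workcell import sensors, capture, camera_params
import cv2, numpy as np
print(sensors.sense())
for n in ("scene","top"):
    p,d=capture(n); cv2.imwrite(f"pics/{n}0.png",cv2.cvtColor(p,cv2.COLOR_RGB2BGR)); np.savez(f"{n}0.npz",p=p,d=d)
    print(n,camera_params(n))
E
```

```text
pics
{'time': 0.0, 'joint_positions': array([ 1.17499411e+00,  3.14217926e-01, -4.81029651e-02,  1.21023041e+00,
       -3.05476119e-05,  1.57083044e+00]), 'qvel': array([ 5.56208218e-04,  4.20967888e-05, -3.06743236e-04,  5.40272525e-04,
       -6.17535397e-04, -7.10802329e-04]), 'tau': array([ 7.51973712e-04, -5.39592969e+01,  3.39747083e+01,  1.91750354e-02,
       -3.06283063e-06, -2.28488215e-07]), 'eef_pos': array([231.08487974, 552.99943415, 199.92902438]), 'tool_rot': array([-3.13983769e+00,  3.06074247e-05,  2.74575638e+00]), 'wrist_force': array([-0.25631454, -0.00282032, -0.34871259]), 'wrist_torque': array([ 0.00820462,  0.01921843, -0.01476436]), 'grip_width': 0.9968411253555408}
scene {'fx': 400.0173657395341, 'fy': 400.0173657395341, 'cx': 259.2286522928248, 'cy': 186.6929307032025, 'view': array([[-6.30855710e-01, -7.75670359e-01,  1.88830196e-02,
         5.96804176e+02],
       [ 3.99125903e-01, -3.03548301e-01,  8.65191853e-01,
        -2.28804430e+02],
       [-6.65371766e-01,  5.53347923e-01,  5.01085311e-01,
        -1.15165019e+03],
       [ 0.00000000e+00,  0.00000000e+00,  0.00000000e+00,
         1.00000000e+00]])}
top {'fx': 370.380705766449, 'fy': 370.380705766449, 'cx': 259.875679782276, 'cy': 192.12194708367144, 'view': array([[ 2.48680939e-02, -9.99664148e-01,  7.29164730e-03,
         3.21409704e+02],
       [ 9.81764486e-01,  2.57966049e-02,  1.88342850e-01,
        -5.22311566e+02],
       [-1.88467695e-01,  2.47495267e-03,  9.82076271e-01,
        -1.18415458e+03],
       [ 0.00000000e+00,  0.00000000e+00,  0.00000000e+00,
         1.00000000e+00]])}
```

View pics/scene0.png

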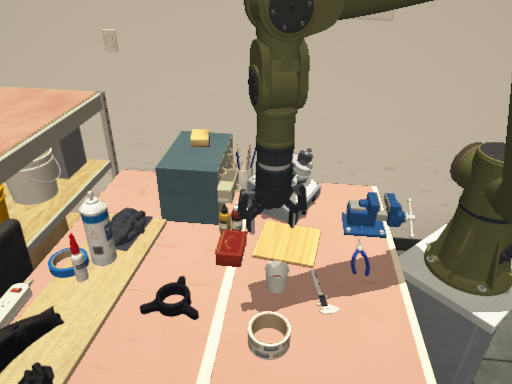

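View pics/top0.png

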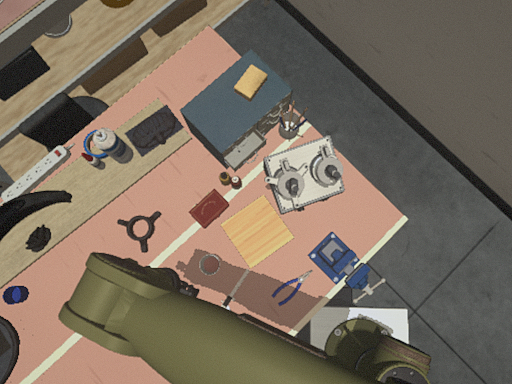

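The top view shows the grey-topped stand at about (305,175) with two loaded spindles, and the plywood board at (258,230). The black lookalike casting is at (140,228) and the bottles at (224,177) and (236,182). I'll zoom in next.

```bash
cat > h.py <<'E'
import numpy as np, cv2
from workcell import sensors, capture, camera_params
def deproj(name,u,v,d):
    c=camera_params(name); V=c['view']
    pc=np.array([(u-c['cx'])/c['fx']*d, -(v-c['cy'])/c['fy']*d, -d])
    return V[:3,:3].T@(pc-V[:3,3])
def cloud(name,d):
    c=camera_params(name); V=c['view']
    v,u=np.mgrid[0:d.shape[0],0:d.shape[1]].astype(float)
    P=np.stack([(u-c['cx'])/c['fx']*d,-(v-c['cy'])/c['fy']*d,-d],-1)-V[:3,3]
    P=P@V[:3,:3]; P[d<=0]=np.nan
    return P
def proj(name,X):
    c=camera_params(name); V=c['view']; p=V[:3,:3]@np.asarray(X,float)+V[:3,3]
    return np.array([c['cx']+c['fx']*p[0]/-p[2], c['cy']+c['fy']*(-p[1])/-p[2]])
def plane(name,u,v,z):
    a=deproj(name,u,v,500.);b=deproj(name,u,v,1000.)
    return a+(b-a)*(z-a[2])/(b[2]-a[2])
def crop(p,x0,y0,x1,y1,s,fn):
    cv2.imwrite(fn,cv2.resize(cv2.cvtColor(p[y0:y1,x0:x1],cv2.COLOR_RGB2BGR),None,fx=s,fy=s,interpolation=cv2.INTER_CUBIC))
E
python3 - <<'E'
from h import *
z=np.load("top0.npz"); p,d=z['p'],z['d']
crop(p,210,100,360,220,5,"pics/crop1.png")
P=cloud("top",d)
for u,v in [(291,184),(328,169),(258,230),(224,177),(236,182),(300,203),(270,180),(270,150),(240,155)]:
    print(u,v,P[v,u].round(0))
E
```

```text
291 184 [515. 243. 183.]
328 169 [563. 133. 188.]
258 230 [391. 338.   9.]
224 177 [553. 452.  89.]
236 182 [537. 413.  89.]
300 203 [480. 201.  50.]
270 180 [533. 305. 150.]
270 150 [676. 302.   0.]
240 155 [630. 403.  82.]
```

View pics/crop1.png

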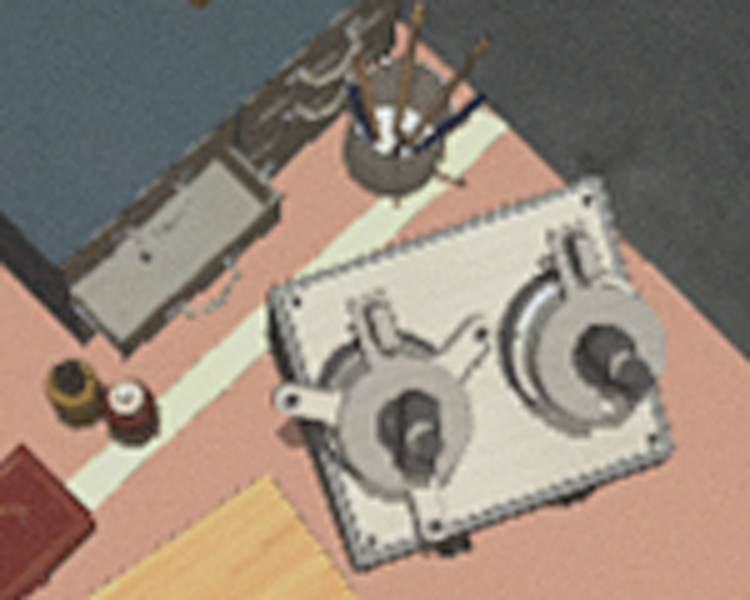

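```bash
python3 - <<'E'
from h import *
z=np.load("top0.npz"); p,d=z['p'],z['d']
P=cloud("top",d)
hsv=cv2.cvtColor(p,cv2.COLOR_RGB2HSV)
m=((hsv[...,1]<45)&(hsv[...,2]>175)).astype(np.uint8); 
mm=np.zeros_like(m); mm[130:218,258:350]=m[130:218,258:350]
Q=P[mm>0]; Q=Q[np.isfinite(Q).all(1)&(Q[:,2]>30)&(Q[:,2]<135)]
for it in range(8):
    A=np.c_[Q[:,:2],np.ones(len(Q))]; s=np.linalg.lstsq(A,Q[:,2],rcond=None)[0]; r=Q[:,2]-A@s
    k=abs(r)<max(3,1.5*r.std()); Q=Q[k]
g=s[:2]; print(len(Q),s,np.degrees(np.arctan(np.hypot(*g))),"yaw",np.degrees(np.arctan2(g[1],g[0])),r.std())
yaw=np.arctan2(g[1],g[0])
# extents
e=np.array([np.cos(yaw),np.sin(yaw)]);f=np.array([-e[1],e[0]])
a=P[120:225,250:355].reshape(-1,3);a=a[np.isfinite(a).all(1)]
res=a[:,2]-(a[:,:2]@s[:2]+s[2]); a=a[abs(res)<5]
for q in (0,.5,1,2,98,99,99.5,100): print(q,np.percentile(a[:,:2]@e,q).round(1),np.percentile(a[:,:2]@f,q).round(1))
# nut tops
for (u0,v0,u1,v1) in ((282,176,300,196),(322,162,344,184)):
    b=P[v0:v1,u0:u1]; print(np.round(b[...,2][::2,::2]))
E
```

```text
1205 [ 4.33573270e-01  1.69762212e-01 -1.91970851e+02] 24.967780564048617 yaw 21.382437313362306 1.5915576539010472
0 398.3 -153.6
0.5 406.6 -146.1
1 409.8 -142.5
2 414.3 -140.2
98 686.0 80.6
99 688.4 82.5
99.5 772.0 83.6
100 789.7 117.1
[[157. 151. 159. 158. 154. 158. 156. 151. 158.]
 [159. 156. 153. 153. 165. 165. 166. 151. 147.]
 [150. 150. 152. 158. 177. 187. 188. 189. 144.]
 [153. 149. 155. 157. 179. 189. 182. 181. 142.]
 [146. 144. 156. 161. 174. 186. 183. 178. 142.]
 [150. 148. 149. 155. 177. 180. 198. 199. 138.]
 [141. 142. 149. 150. 178. 180. 199. 197. 139.]
 [139. 139. 139. 148. 173. 180. 197. 194. 132.]
 [136. 135. 135. 137. 177. 173. 172. 169. 133.]
 [135. 139. 135. 131. 171. 169. 170. 166. 129.]]
[[160. 157. 157. 154. 154. 150. 152. 153. 148.   2.  -2.]
 [156. 153. 154. 152. 155. 152. 151. 152. 145. 145.   3.]
 [152. 152. 153. 175. 186. 158. 153. 148. 148. 143.  -1.]
 [150. 148. 176. 186. 189. 188. 162. 145. 144. 142. 140.]
 [148. 153. 169. 184. 188. 182. 182. 146. 142. 141. 140.]
 [147. 151. 157. 172. 180. 186. 199. 196. 199. 134. 136.]
 [143. 142. 145. 155. 168. 179. 193. 200. 198. 130.  -2.]
 [140. 139. 142. 146. 150. 171. 196. 194. 190. 169.   0.]
 [138. 134. 137. 136. 105. 109. 171. 170. 170.  62.  -2.]
 [136. 134. 134. 133. 118. 123. 126. 128. 130.  57.  -1.]
 [129. 132. 132. 129. 124. 116.  64.  64.  59.  56.  -0.]]
```

```bash
python3 - <<'E'
from h import *
z=np.load("top0.npz"); p,d=z['p'],z['d']
P=cloud("top",d); s=np.array([.43357,.16976,-191.97])
res=P[...,2]-(P[...,0]*s[0]+P[...,1]*s[1]+s[2])
m=(abs(res)<5)&(P[...,2]>38)&(P[...,2]<135); m[:,:255]=0;m[:,355:]=0;m[:120]=0;m[225:]=0
n,l,st,c=cv2.connectedComponentsWithStats(m.astype(np.uint8)); i=1+np.argmax(st[1:,4]); print(st[i])
Q=P[l==i]; r=cv2.minAreaRect(Q[:,:2].astype(np.float32)); print(r)
yaw=np.radians(18.)
for yd in (17,18,19,20,21):
    yaw=np.radians(yd);e=np.array([np.cos(yaw),np.sin(yaw)]);f=np.array([-e[1],e[0]])
    a,b=Q[:,:2]@e,Q[:,:2]@f; print(yd,np.percentile(a,[0,.5,99.5,100]).round(1),np.percentile(b,[0,.5,99.5,100]).round(1))
cnt=max(cv2.findContours((l==i).astype(np.uint8),0,2)[0],key=cv2.contourArea)
h=cv2.convexHull(cnt); ap=cv2.approxPolyDP(h,4,True)[:,0]; 
for u,v in ap: print(u,v,P[v,u].round(1))
E
```

```text
[ 264  136   80   71 1861]
((568.6902465820312, 190.51998901367188), (178.6673126220703, 228.61492919921875), 21.35805320739746)
17 [507.6 511.7 691.7 693.7] [-102.1  -98.6  131.2  134.9]
18 [508.3 512.1 690.5 692.3] [-111.6 -108.   120.1  123.3]
19 [508.9 512.1 689.6 691.1] [-121.1 -117.3  108.7  111.6]
20 [509.3 512.4 687.9 690.1] [-130.5 -127.9   97.5   99.9]
21 [509.6 511.3 687.4 688.8] [-140.1 -138.1   86.1   88.7]
329 136 [687.5 117.9 128.6]
343 190 [529.6  56.2  42.7]
299 206 [471.3 203.7  44.2]
269 176 [557.7 306.8  99.4]
265 157 [613.4 321.4 124.2]
```

```bash
cat >> h.py <<'E'
yaw=np.radians(21.4); t=np.radians(25)
C=np.array([568.7,190.5,87.])
U=np.array([np.cos(t)*np.cos(yaw),np.cos(t)*np.sin(yaw),np.sin(t)])
F=np.array([-np.sin(yaw),np.cos(yaw),0]); N=np.cross(U,F); S=np.c_[U,F,N]
BL=C+65*F+22*N; BR=C-65*F+22*N   # faceplate centres
E
python3 - <<'E'
from h import *
z=np.load("top0.npz"); p,d=z['p'],z['d']
P=cloud("top",d)
print(BL,BR)
im=cv2.cvtColor(p,cv2.COLOR_RGB2BGR)
big=cv2.resize(im[100:220,210:360],None,fx=5,fy=5,interpolation=cv2.INTER_CUBIC)
def mk(X,c):
    q=(proj("top",X)-[210,100]+.5)*5; cv2.circle(big,tuple(int(v) for v in q),4,c,-1)
for B in (BL,BR):
    mk(B+100*N,(0,0,255)); mk(B+34*N+68*U+38*N,(0,255,0))
    L=(P-B)@S
    # stud
    rr=np.hypot(L[...,0],L[...,1])
    m=(rr<32)&(L[...,2]>92)&(L[...,2]<106); print("stud",m.sum(),np.median(L[m],0).round(1))
    m=(rr<32)&(L[...,2]>60)&(L[...,2]<86); q=L[m]; print("bar",len(q)); 
    r=cv2.minAreaRect(q[:,:2].astype(np.float32)); print(r, np.percentile(q[:,2],[50,90]))
    m=(rr<50)&(L[...,2]>38)&(L[...,2]<46); q=L[m]; print("washer",cv2.minEnclosingCircle(q[:,:2].astype(np.float32)),q[:,2].mean())
    m=(abs(L[...,1])<20)&(abs(L[...,0]-68)<25)&(L[...,2]>62)&(L[...,2]<78); q=L[m]; print("lug",len(q),q.mean(0) if len(q) else 0)
for a in (60,180,300):
    a=np.radians(a); mk(BL+S@[75*np.cos(a),75*np.sin(a),32],(255,0,0))
cv2.imwrite("pics/ov1.png",big)
c=cv2.cvtColor(p,cv2.COLOR_RGB2HSV)
m=((c[...,0]>12)&(c[...,0]<28)&(c[...,1]>70)&(c[...,2]>170)).astype(np.uint8); m[:,:215]=0;m[:,300:]=0;m[:190]=0;m[275:]=0
cn=max(cv2.findContours(m,0,2)[0],key=cv2.contourArea)
W=np.array([plane("top",u,v,12)[:2] for u,v in cn[:,0]],np.float32); print("board",cv2.minAreaRect(W))
for u,v in [(365,222),(355,215),(340,215),(325,222)]: print(u,v,plane("top",u,v,0).round())
E
```

```text
[536.32642283 247.626149   106.93877131] [583.76040479 126.58889294 106.93877131]
stud 26 [ 1.4 -0.8 98.2]
bar 103
((0.6264076232910156, -0.11427879333496094), (20.44795799255371, 48.84067916870117), 69.19819641113281) [77.76285517 80.86613444]
washer ((4.682340145111084, -1.2569754123687744), 44.19423294067383) 40.68074940418736
lug 35 [69.48956135 -0.71226258 68.59236543]
stud 25 [ 1.5  0.3 98. ]
bar 89
((0.22326278686523438, 0.19982147216796875), (49.21942138671875, 19.266895294189453), 27.8168888092041) [77.55557668 81.33019725]
washer ((3.9352049827575684, 0.847449004650116), 45.089595794677734) 40.618752975525915
lug 36 [68.73298516 -0.14284159 67.92169122]
board ((389.4653625488281, 341.74658203125), (182.19471740722656, 181.17495727539062), 36.67768859863281)
365 222 [429. -27.   0.]
355 215 [452.   7.   0.]
340 215 [451.  58.   0.]
325 222 [425. 110.   0.]
```

View pics/ov1.png

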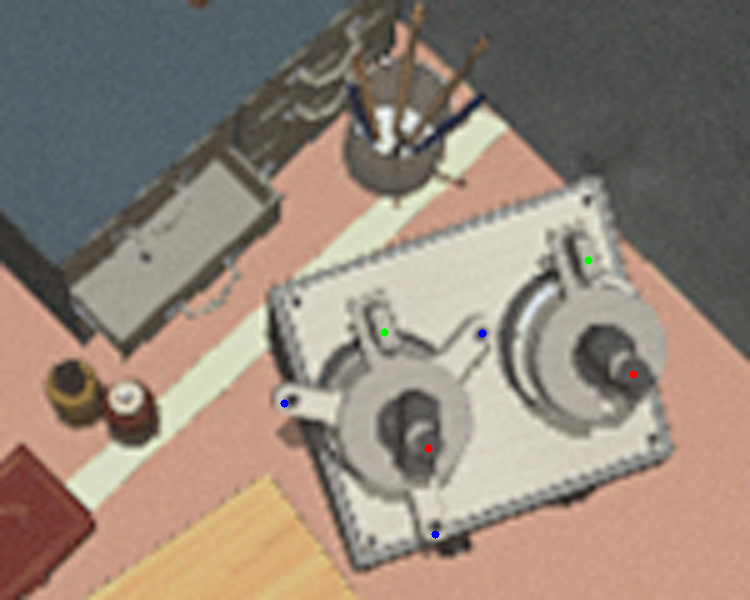

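Candidates:
- **Casting:** grey three-armed hub on the left spindle, top view (290,185). The black lookalike at (140,228) is rejected, and so is the round flange on the right spindle at (328,172).
- **Nut:** left-spindle bar nut at (292,184), against the right-spindle nut at (331,170). The left one sits over the casting.
- **Washer:** left-spindle lug at (286,165), against the right-spindle lug at (326,150).

The close crop with the model overlay confirms the choice, with the three arms, lug and stud tip all matching on the left spindle. Next I'll work out the approach.

```bash
cat >> h.py <<'E'
from scipy.spatial.transform import Rotation as Ro
def rot_slope(yd):  # tool z = -N, tool y at angle yd (deg) from uphill about N
    a=np.radians(yd); y=S@[np.cos(a),np.sin(a),0]; z=-N; return np.c_[np.cross(y,z),y,z]
def rot_down(yd):   # tool z down, tool y at world azimuth yd
    a=np.radians(yd); y=np.array([np.cos(a),np.sin(a),0]); z=np.array([0,0,-1.]); return np.c_[np.cross(y,z),y,z]
def go(tcp,R):
    s=sensors.sense(); R0=Ro.from_euler('xyz',s['tool_rot']).as_matrix()
    sh=R0.T@(np.asarray(tcp)-s['eef_pos']); rv=Ro.from_matrix(R0.T@R).as_rotvec()
    print("t",round(s['time'],2),"shift",sh.round(1),"rv",rv.round(3),"|sh|",np.linalg.norm(sh).round(),"ang",np.degrees(np.linalg.norm(rv)).round(1))
def st():
    s=sensors.sense(); R0=Ro.from_euler('xyz',s['tool_rot']).as_matrix()
    print("t",round(s['time'],2),"q",s['joint_positions'].round(3),"L",((s['eef_pos']-BL)@S).round(1),"tcp",s['eef_pos'].round(1),"y_slope",np.degrees(np.arctan2(F@R0[:,1],U@R0[:,1])).round(1),"tilt",np.degrees(np.arccos(np.clip(-N@R0[:,2],-1,1))).round(2))
    print("  F",s['wrist_force'].round(1),"F_slope",(S.T@s['wrist_force']).round(1),"T_slope",(S.T@s['wrist_torque']).round(3),"w",round(s['grip_width'],3))
E
python3 - <<'E'
from h import *
go(BL+130*N,rot_slope(69.2))
E
```

```text
t 0.1 shift [-359.9 -202.4  -24.4] rv [-0.237 -0.371 -0.399] |sh| 414.0 ang 34.1
```

```bash
python3 -m jog '[[-360,-202,-24,-0.237,-0.371,-0.399,60],[-360,-202,-24,-0.237,-0.371,-0.399,60],[-360,-202,-24,-0.237,-0.371,-0.399,60],[-360,-202,-24,-0.237,-0.371,-0.399,60],[-360,-202,-24,-0.237,-0.371,-0.399,60],[-360,-202,-24,-0.237,-0.371,-0.399,60],[-360,-202,-24,-0.237,-0.371,-0.399,60],[-360,-202,-24,-0.237,-0.371,-0.399,60],[-360,-202,-24,-0.237,-0.371,-0.399,60],[-360,-202,-24,-0.237,-0.371,-0.399,60]]'; python3 - <<'E'
from h import *
st(); go(BL+54.5*N,rot_slope(69.2))
E
```

```text
time: 1.1
eef_pos: [486.7, 226.0, 224.7]
tool_rot: [2.976, 0.406, 3.112]
wrist_force: [-0.6, 0.7, 0.2]
grip_width: 0.602
t 1.1 q [ 0.46  -0.197 -0.645  0.688 -0.038  0.447] L [  0.8  -2.  129.6] tcp [486.7 226.  224.7] y_slope 68.9 tilt 0.09
  F [-0.6  0.7  0.2] F_slope [-0.2  0.9  0.3] T_slope [ 0.008  0.439 -0.038] w 0.602
t 1.1 shift [ 1.5  1.7 75.1] rv [-0.001  0.001 -0.005] |sh| 75.0 ang 0.3
```

```bash
python3 -m jog '[[1.5,1.7,30,0,0,-0.005,60],[1.5,1.7,55,0,0,-0.005,60],[1.5,1.7,68,0,0,-0.005,60],[1.5,1.7,75,0,0,-0.005,60],[1.5,1.7,75,0,0,-0.005,60]]'; python3 - <<'E'
from h import *
st(); go(BL+54.5*N,rot_slope(69.2))
for n in ("scene","top"):
    p,d=capture(n); cv2.imwrite(f"pics/{n}1.png",cv2.cvtColor(p,cv2.COLOR_RGB2BGR)); np.savez(f"{n}1.npz",p=p,d=d)
q=proj("scene",BL+70*N).astype(int); print(q)
p=np.load("scene1.npz")['p']; crop(p,q[0]-60,q[1]-50,q[0]+60,q[1]+50,6,"pics/c1.png")
E
```

```text
time: 1.6
eef_pos: [512.5, 242.4, 155.2]
tool_rot: [2.979, 0.405, 3.124]
wrist_force: [0.5, 0.1, 0.4]
grip_width: 0.597
t 1.6 q [ 0.466 -0.078 -0.712  0.504 -0.037  0.441] L [-1.4  3.9 53.9] tcp [512.5 242.4 155.2] y_slope 69.5 tilt 0.12
  F [0.5 0.1 0.4] F_slope [ 0.6 -0.1  0.2] T_slope [ 0.002  0.403 -0.051] w 0.597
t 1.6 shift [-2.7 -3.1 -0.6] rv [ 0.001 -0.002  0.005] |sh| 4.0 ang 0.3
[289 171]
```

View pics/c1.png

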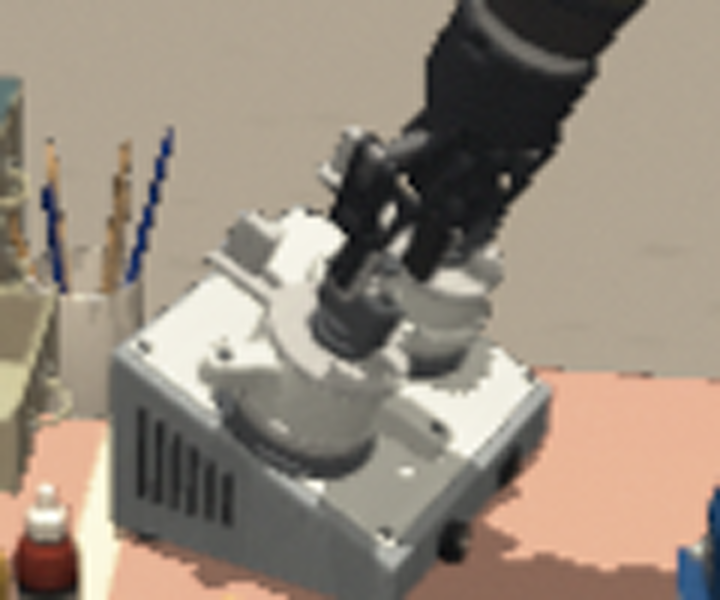

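The scene crop shows the fingers straddling the left nut's bar, with the left spindle's stud between them.

```bash
python3 - <<'E'
from h import *
st(); go(BL+54.5*N,rot_slope(69.2))
E
```

```text
t 1.7 q [ 0.465 -0.08  -0.711  0.504 -0.037  0.441] L [ 0.1  3.5 55.1] tcp [513.4 242.5 156.9] y_slope 69.5 tilt 0.1
  F [ 1.   1.1 -0.1] F_slope [ 1.2  0.7 -0.6] T_slope [ 0.024  0.446 -0.051] w 0.601
t 1.7 shift [-1.2 -3.4  0.6] rv [0.002 0.001 0.005] |sh| 4.0 ang 0.3
```

```bash
python3 -m jog '[[-1,-3.3,0.5,0,0,0,60],[-1,-3.3,0.5,0,0,0,40],[-1,-3.3,0.5,0,0,0,0],[-1,-3.3,0.5,0,0,0,0],[-1,-3.3,0.5,0,0,0,0],[-1,-3.3,0.5,0,0,0,0]]' 90; python3 - <<'E'
from h import *
st()
E
```

```text
time: 2.3
eef_pos: [515.2, 235.8, 156.4]
tool_rot: [2.983, 0.409, 3.121]
wrist_force: [-5.0, -9.9, 9.5]
grip_width: 0.11
t 2.3 q [ 0.454 -0.081 -0.713  0.504 -0.039  0.433] L [-0.8 -3.3 55. ] tcp [515.2 235.8 156.4] y_slope 69.4 tilt 0.29
  F [-5.  -9.9  9.5] F_slope [-3.5 -7.4 12.1] T_slope [-1.751  1.361  0.002] w 0.11
```

```bash
python3 - <<'E'
from h import *
p,d=capture("scene"); st()
crop(p,229,121,349,221,6,"pics/c2.png")
E
```

```text
t 2.35 q [ 0.454 -0.081 -0.713  0.504 -0.039  0.433] L [-0.8 -3.3 54.9] tcp [515.3 235.8 156.4] y_slope 69.4 tilt 0.28
  F [-4.3 -8.8  9.5] F_slope [-2.5 -6.6 11.7] T_slope [-1.736  1.328 -0.022] w 0.113
```

View pics/c2.png

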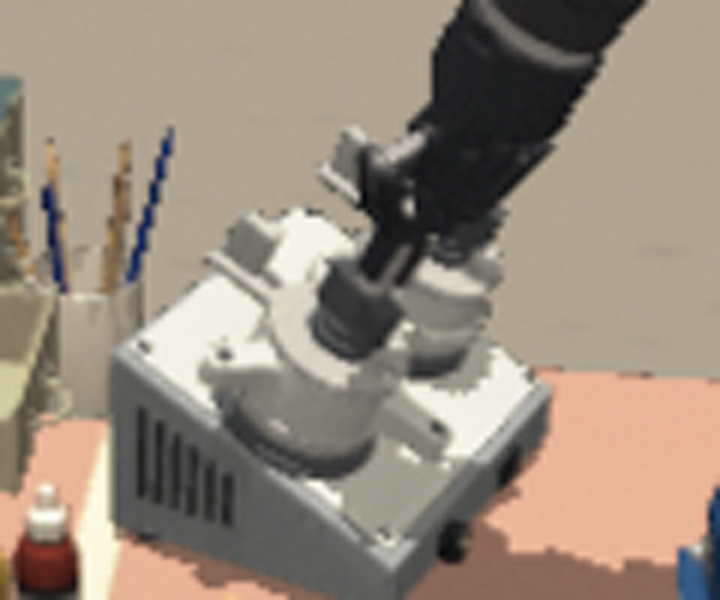

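```bash
python3 - <<'E'
from h import *
p,d=capture("scene"); s=sensors.sense()
V=camera_params("scene")["view"]; print("cam",-V[:3,:3].T@V[:3,3])
big=cv2.resize(cv2.cvtColor(p[131:201,244:324],cv2.COLOR_RGB2BGR),None,fx=9,fy=8.4,interpolation=cv2.INTER_CUBIC)
big=cv2.resize(cv2.cvtColor(p[131:197,244:324],cv2.COLOR_RGB2BGR),None,fx=9,fy=9,interpolation=cv2.INTER_CUBIC)
def mk(X,c):
    q=(proj("scene",X)-[244,131]+.5)*9; cv2.circle(big,tuple(int(v) for v in q),4,c,-1); 
mk(s['eef_pos'],(0,0,255)); mk(BL+100*N,(0,255,0))
for a in (-20.8,159.2):
  for w in (-10,10):
    r=np.radians(a); 
    for h in (52.5,80.5): mk(BL+S@[24*np.cos(r)-w*np.sin(r),24*np.sin(r)+w*np.cos(r),h],(255,0,255))
cv2.imwrite("pics/c3.png",big)
P=cloud("scene",d); L=(P-BL)@S
m=(abs(L[...,0])<60)&(abs(L[...,1])<60)&(L[...,2]>45)&(L[...,2]<140)
print(m.sum())
# bar top/finger profile: for dark points
for h in range(45,140,8):
    k=m&(L[...,2]>h)&(L[...,2]<h+8)&(p.max(-1)<90); q=L[k]
    if len(q): print(h,len(q),np.percentile(q[:,:2],[5,50,95],axis=0).round(0).tolist())
E
```

```text
cam [-298.45642246 1030.73335186  763.76525583]
305
45 28 [[-12.0, -2.0], [2.0, 10.0], [18.0, 15.0]]
53 29 [[-18.0, -2.0], [5.0, 5.0], [22.0, 11.0]]
61 30 [[-18.0, -2.0], [-0.0, 5.0], [22.0, 11.0]]
69 31 [[-19.0, -4.0], [-3.0, 4.0], [22.0, 12.0]]
77 22 [[-17.0, -12.0], [-7.0, 2.0], [18.0, 9.0]]
85 6 [[-12.0, -9.0], [-8.0, -7.0], [7.0, 7.0]]
93 14 [[-8.0, -7.0], [0.0, 11.0], [9.0, 15.0]]
101 14 [[-12.0, -6.0], [-1.0, 9.0], [11.0, 14.0]]
109 17 [[-13.0, -8.0], [1.0, 11.0], [10.0, 15.0]]
117 18 [[-13.0, -10.0], [-7.0, 4.0], [9.0, 14.0]]
125 10 [[-16.0, -13.0], [-8.0, -4.0], [-4.0, 18.0]]
133 31 [[-22.0, -26.0], [-2.0, 16.0], [19.0, 35.0]]
```

View pics/c3.png

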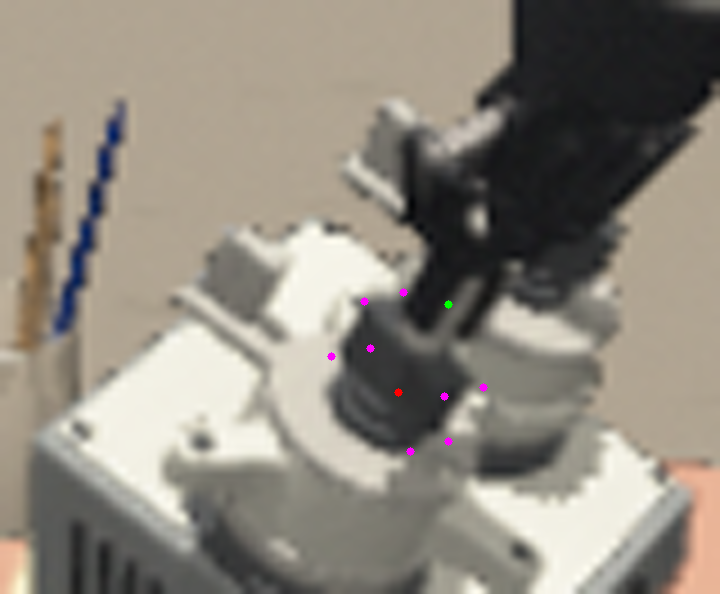

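```bash
python3 - <<'E'
from h import *
for f,T,R in (("scene0",np.array([231.1,553,199.9]),Ro.from_euler('xyz',[-3.1398,0,2.7458]).as_matrix()),("scene1",np.array([512.9,242.4,156]),Ro.from_euler('xyz',[2.979,.405,3.124]).as_matrix())):
    z=np.load(f+".npz"); p,d=z['p'],z['d']; P=cloud("scene",d); L=(P-T)@R
    m=(abs(L[...,0])<45)&(abs(L[...,1])<75)&(L[...,2]>-110)&(L[...,2]<30)&(p.max(-1)<100)
    q=L[m]; print(f,len(q),proj("scene",T))
    for h in range(-110,30,8):
        k=q[(q[:,2]>h)&(q[:,2]<=h+8)]
        if len(k): print(h,len(k),np.sort(k[:,1].round())[::max(1,len(k)//12)])
E
```

```text
scene0 546 [270.72426422 245.17838458]
-110 155 [-72. -64. -61. -35. -10.   6.  28.  33.  41.  43.  47.  67.  71.]
-102 166 [-73. -65. -61. -56. -51. -42.  40.  44.  48.  51.  55.  65.  72.]
-94 63 [-73. -64. -59. -55. -50. -48. -44.  46.  51.  54.  57.  59.  69.]
-86 34 [-56. -53. -48. -48. -46. -45. -45. -45. -44. -43. -43. -43.  49.  50.
  52.  54.  55.]
-78 42 [-57. -54. -50. -45. -44. -44. -43. -43.  49.  51.  52.  54.  55.  56.]
-70 37 [-57. -55. -51. -44. -44. -44. -43. -42.  51.  53.  55.  56.  56.]
-62 35 [-55. -53. -52. -44. -44. -43. -43. -43. -43. -43.  49.  50.  50.  52.
  54.  55.  55.  56.]
-54 14 [-52. -45. -44. -44. -44. -44. -43. -43. -43. -43. -43. -43.  50.  52.]
scene1 443 [286.76702219 175.04272102]
-110 51 [-60. -52. -26. -20. -15.  21.  25.  28.  30.  52.  59.  61.  62.]
-102 38 [-61. -55. -48. -32. -23. -20.  28.  30.  32.  49.  55.  58.  62.]
-94 47 [-56. -52. -46. -26. -23.  32.  37.  47.  50.  52.  54.  54.  56.  56.
  57.  59.]
-86 33 [-50. -48. -37. -34. -33. -32. -31. -31. -28. -26.  30.  33.  38.  51.
  55.  56.  57.]
-78 24 [-35. -33. -31. -30. -30. -
[... 157 characters left out ...]
 26.  34.  35.  37.  38.  38.
  39.  39.]
-54 25 [-34. -29. -28. -27. -26. -26. -25. -24.  35.  37.  38.  39.  41.]
-46 27 [-28. -27. -27. -26. -26. -15.  -8.  -5.  -3.  28.  31.  32.  36.  38.]
-38 10 [-30. -29. -28. -27. -27. -27. -27.  -5.  31.  31.]
-30 17 [-11.  -9.  -8.  -7.  -5.  -4.  -3.  -3.  -2.  -2.  -1.  -0.   0.   1.
   3.   4.   5.]
-22 17 [-9. -4. -0. -0. -0.  1.  1.  2.  2.  2.  3.  3.  3.  3.  4.  4.  5.]
-14 24 [-5. -2. -2.  1.  2.  2.  2.  2.  3.  3.  5.  5.]
-6 29 [-12.  -2.  -1.   0.   0.   1.   2.   2.   3.   3.   3.   4.   4.   5.
   8.]
2 34 [-5. -2. -1. -0.  2.  3.  4.  6.  6.  6.  7.  9.  9.  9. 10. 11. 12.]
10 7 [-20.  -6.   5.   6.   9.  11.  11.]
18 2 [-25.  68.]
```

The crop shows the finger tips ending on top of the bar, so the gripper is holding the stud. The camera puts the tips about 35 mm short of where the TCP reading says. I'll let go, back off, and measure the fingers in free air.

```bash
python3 -m jog '[[0,0,0,0,0,0,60],[0,0,0,0,0,0,60],[0,0,0,0,0,0,60],[0,0,-40,0,0,0,60],[0,0,-80,0,0,0,30],[0,0,-80,0,0,0,24],[0,0,-80,0,0,0,24],[0,0,-80,0,0,0,24]]' 60; python3 - <<'E'
from h import *
st()
z,d=capture("scene"); s=sensors.sense(); np.savez("scene2.npz",p=z,d=d)
T=s['eef_pos'];R=Ro.from_euler('xyz',s['tool_rot']).as_matrix()
q=proj("scene",T).astype(int);print(q)
big=cv2.resize(cv2.cvtColor(z[q[1]-50:q[1]+30,q[0]-40:q[0]+60],cv2.COLOR_RGB2BGR),None,fx=7,fy=7,interpolation=cv2.INTER_CUBIC)
for h in (0,-19,-38,-57,-73):
    a=(proj("scene",T+R@[0,0,h])-[q[0]-40,q[1]-50]+.5)*7; cv2.circle(big,tuple(int(v) for v in a),3,(0,0,255),-1)
cv2.imwrite("pics/c4.png",big)
P=cloud("scene",d); L=(P-T)@R
m=(abs(L[...,0])<40)&(abs(L[...,1])<45)&(L[...,2]>-100)&(L[...,2]<12)
q=L[m];c=z[m].max(-1)
for h in range(-100,12,4):
    k=(q[:,2]>h)&(q[:,2]<=h+4)
    if k.any(): print(h,k.sum(),np.percentile(q[k][:,1],[0,50,100]).round(),c[k].mean().round(),np.median(q[k][:,0]).round())
E
```

```text
time: 3.2
eef_pos: [483.0, 226.1, 227.4]
tool_rot: [2.979, 0.406, 3.123]
wrist_force: [-0.5, 0.2, -0.1]
grip_width: 0.237
t 3.2 q [ 0.463 -0.205 -0.644  0.697 -0.037  0.44 ] L [ -1.2  -0.6 133.5] tcp [483.  226.1 227.4] y_slope 69.4 tilt 0.06
  F [-0.5  0.2 -0.1] F_slope [-0.4  0.4  0. ] T_slope [ 0.036  0.432 -0.032] w 0.237
[298 156]
-100 17 [-39.  11.  39.] 38.0 10.0
-96 15 [-40.  21.  43.] 31.0 10.0
-92 16 [-45.  19.  42.] 39.0 10.0
-88 29 [-43.  23.  44.] 35.0 9.0
-84 21 [-32.  21.  40.] 29.0 9.0
-80 12 [-35. -13.  39.] 43.0 9.0
-76 6 [-17. -12.  16.] 28.0 5.0
-72 12 [-24. -11.  25.] 52.0 6.0
-68 13 [-18.  16.  27.] 45.0 1.0
-64 16 [-15.  15.  26.] 52.0 5.0
-60 15 [-17.  19.  25.] 44.0 1.0
-56 13 [-16.  12.  25.] 60.0 8.0
-52 17 [-15.  17.  25.] 54.0 3.0
-48 8 [-11.  17.  24.] 62.0 5.0
-44 17 [-17. -10.  24.] 50.0 4.0
-40 9 [-12.   6.  18.] 70.0 6.0
-36 10 [-14.  15.  20.] 60.0 -0.0
```

View pics/c4.png

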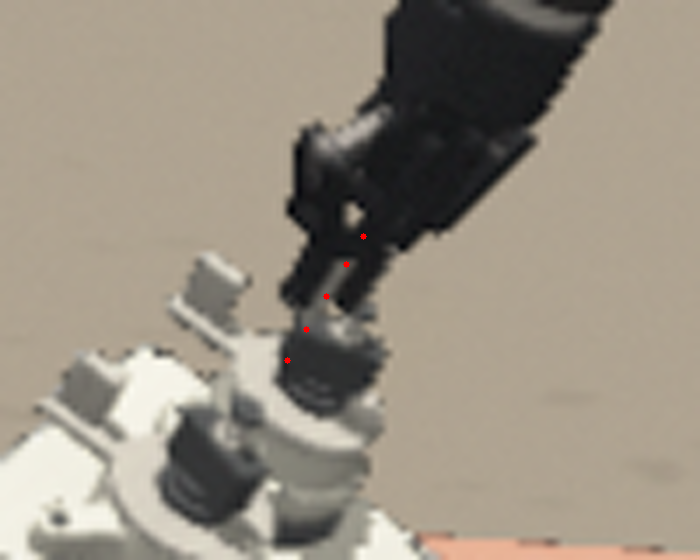

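Both the picture and the depth agree that the finger tips end about 34 mm behind the reported TCP, along the tool axis. I'll use that tool length and go down accordingly, watching the force.

```bash
python3 -m jog '[[1,0.8,0,0,0,0,45],[1,0.8,30,0,0,0,45],[1,0.8,60,0,0,0,45],[1,0.8,75,0,0,0,45],[1,0.8,85,0,0,0,45],[1,0.8,92,0,0,0,45],[1,0.8,92,0,0,0,45]]' 90; python3 - <<'E'
from h import *
st()
E
```

```text
time: 3.95
eef_pos: [518.5, 241.1, 143.8]
tool_rot: [2.979, 0.406, 3.123]
wrist_force: [0.0, 0.0, -0.3]
grip_width: 0.45
t 3.95 q [ 0.457 -0.058 -0.722  0.472 -0.035  0.435] L [-1.6  0.5 41.5] tcp [518.5 241.1 143.8] y_slope 69.4 tilt 0.05
  F [ 0.   0.  -0.3] F_slope [-0.1  0.  -0.2] T_slope [-0.033  0.402  0.01 ] w 0.45
```

```bash
python3 -m jog '[[-1,-0.5,7,0,0,0,45],[-1,-0.5,14,0,0,0,45],[-1,-0.5,19,0,0,0,45],[-1,-0.5,19,0,0,0,45]]' 90; python3 - <<'E'
from h import *
st()
z,d=capture("scene"); s=sensors.sense(); np.savez("scene2.npz",p=z,d=d)
crop(z,235,125,335,205,7,"pics/c5.png")
E
```

```text
time: 4.35
eef_pos: [527.0, 243.5, 127.2]
tool_rot: [2.979, 0.407, 3.123]
wrist_force: [0.6, -0.1, 0.2]
grip_width: 0.446
t 4.35 q [ 0.454 -0.022 -0.732  0.426 -0.033  0.432] L [-0.7 -0.4 22.7] tcp [527.  243.5 127.2] y_slope 69.4 tilt 0.04
  F [ 0.6 -0.1  0.2] F_slope [ 0.6 -0.3 -0.1] T_slope [-0.044  0.431  0.026] w 0.446
```

View pics/c5.png

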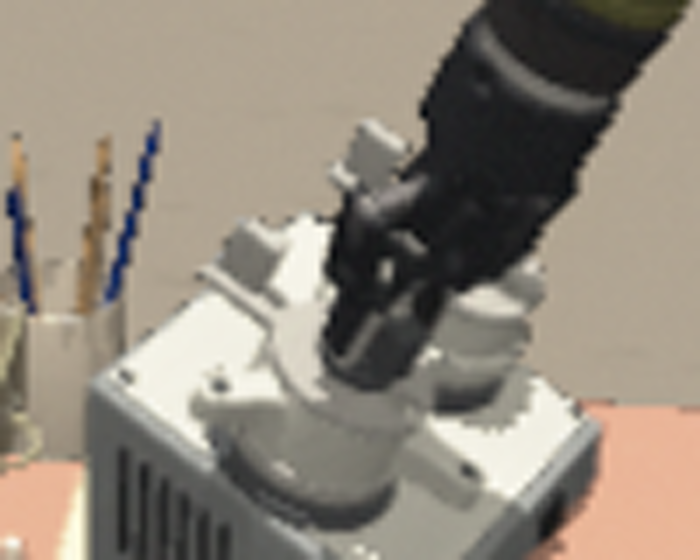

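The near finger now covers the bar's side, with its tip at about crop (340,355). I'll close the gripper.

```bash
python3 -m jog '[[0,0,0,0,0,0,0],[0,0,0,0,0,0,0],[0,0,0,0,0,0,0],[0,0,0,0,0,0,0],[0,0,0,0,0,0,0]]' 90; python3 - <<'E'
from h import *
st()
E
```

```text
time: 4.9
eef_pos: [527.3, 240.9, 128.0]
tool_rot: [2.983, 0.408, 3.121]
wrist_force: [-3.5, -9.4, 5.4]
grip_width: 0.212
t 4.9 q [ 0.452 -0.025 -0.732  0.428 -0.038  0.431] L [-1.  -2.9 23.7] tcp [527.3 240.9 128. ] y_slope 69.4 tilt 0.27
  F [-3.5 -9.4  5.4] F_slope [-3.8 -7.5  7.8] T_slope [-1.613  1.191  0.16 ] w 0.212
```

```bash
python3 -m jog '[[-0.3,-2.5,-0.6,0,0,0,0],[-0.3,-2.5,-0.6,0,0,0,0]]' 90; python3 -c "from h import *; st()"; python3 -m jog '[[0,0,0,0,0,0.04,0],[0,0,0,0,0,0.08,0],[0,0,0,0,0,0.08,0]]' 90; python3 -c "from h import *; st()"
```

```text
time: 5.1
eef_pos: [527.2, 240.8, 128.1]
tool_rot: [2.978, 0.407, 3.122]
wrist_force: [-0.1, -1.1, -3.0]
grip_width: 0.215
t 5.1 q [ 0.448 -0.026 -0.734  0.427 -0.031  0.426] L [-1.  -3.  23.8] tcp [527.2 240.8 128.1] y_slope 69.4 tilt 0.06
  F [-0.1 -1.1 -3. ] F_slope [-1.7 -1.  -2.5] T_slope [-0.192  0.477  0.051] w 0.215
time: 5.4
eef_pos: [527.2, 241.0, 128.1]
tool_rot: [2.946, 0.394, 3.04]
wrist_force: [1.6, -1.7, -2.2]
grip_width: 0.215
t 5.4 q [ 0.448 -0.026 -0.733  0.427 -0.031  0.504] L [-1.  -2.8 23.8] tcp [527.2 241.  128.1] y_slope 65.0 tilt 0.04
  F [ 1.6 -1.7 -2.2] F_slope [-0.2 -2.2 -2.4] T_slope [-0.369  0.498  1.474] w 0.215
```

```bash
python3 -m jog '[[0,0,0,0,0,-0.05,0],[0,0,0,0,0,-0.1,0],[0,0,0,0,0,-0.16,0],[0,0,0,0,0,-0.2,0],[0,0,0,0,0,-0.2,0]]' 90; python3 -c "from h import *; st()"
```

```text
time: 5.9
eef_pos: [527.1, 240.6, 128.1]
tool_rot: [3.032, 0.423, -3.031]
wrist_force: [-0.8, -2.8, 0.9]
grip_width: 0.215
t 5.9 q [ 0.448 -0.026 -0.733  0.428 -0.032  0.307] L [-1.1 -3.2 23.9] tcp [527.1 240.6 128.1] y_slope 76.3 tilt 0.02
  F [-0.8 -2.8  0.9] F_slope [-1.2 -2.4  1.5] T_slope [-0.626  0.836  0.007] w 0.215
```

It turns freely counter-clockwise and stops dead clockwise, so this nut is right-handed. I'll slacken it further, rising as it turns.

```bash
python3 -m jog '[[0,0,-0.3,0,0,-0.14,0],[0,0,-0.5,0,0,-0.28,0],[0,0,-0.8,0,0,-0.42,0],[0,0,-1.1,0,0,-0.56,0],[0,0,-1.3,0,0,-0.7,0],[0,0,-1.6,0,0,-0.84,0],[0,0,-1.9,0,0,-0.98,0],[0,0,-2.1,0,0,-1.12,0],[0,0,-2.4,0,0,-1.26,0],[0,0,-2.6,0,0,-1.4,0]]' 90; python3 -c "from h import *; st()"; python3 -m jog '[[0,0,-0.3,0,0,-0.14,0],[0,0,-0.5,0,0,-0.28,0],[0,0,-0.8,0,0,-0.42,0],[0,0,-1.1,0,0,-0.56,0],[0,0,-1.3,0,0,-0.7,0],[0,0,-1.6,0,0,-0.84,0],[0,0,-1.9,0,0,-0.98,0],[0,0,-1.9,0,0,-1,0]]' 90; python3 -c "from h import *; st()"
```

```text
time: 6.9
eef_pos: [528.4, 237.7, 131.2]
tool_rot: [-2.732, 0.163, -1.572]
wrist_force: [5.7, -10.3, -0.3]
grip_width: 0.217
t 6.9 q [ 0.446 -0.031 -0.731  0.433 -0.038 -1.098] L [ 0.3 -6.4 26.6] tcp [528.4 237.7 131.2] y_slope 156.7 tilt 0.43
  F [  5.7 -10.3  -0.3] F_slope [  1.3 -11.7  -0.9] T_slope [-2.619  0.265 -0.197] w 0.217
time: 7.7
eef_pos: [529.6, 238.3, 134.1]
tool_rot: [-2.77, -0.246, -0.655]
wrist_force: [13.0, -7.4, -4.4]
grip_width: 0.211
t 7.7 q [ 0.446 -0.034 -0.728  0.435 -0.038 -2.095] L [ 2.7 -6.3 28.7] tcp [529.6 238.3 134.1] y_slope -146.2 tilt 0.53
  F [13.  -7.4 -4.4] F_slope [  6.6 -11.6  -7.9] T_slope [-2.552 -0.876 -0.106] w 0.211
```

```bash
python3 -m jog '[[0,0,0,0,0,0,45],[0,0,0,0,0,0,45],[0,0,0,0,0,0,45],[0,0,-40,0,0,0,45],[0,0,-80,0,0,0,45],[0,0,-80,0,0,0,45]]' 90; python3 - <<'E'
from h import *
st()
p,d=capture("top"); np.savez("top3.npz",p=p,d=d); crop(p,250,120,350,210,7,"pics/t3.png")
p,d=capture("scene"); np.savez("scene3.npz",p=p,d=d); crop(p,235,125,335,205,7,"pics/s3.png")
go(BL+67*U-3.5*F+80*N,rot_slope(90))
E
```

```text
time: 8.3
eef_pos: [495.5, 229.4, 210.6]
tool_rot: [-2.763, -0.24, -0.653]
wrist_force: [0.2, 0.3, 0.1]
grip_width: 0.452
t 8.3 q [ 0.455 -0.175 -0.665  0.638 -0.033 -2.087] L [  3.3  -2.1 112.8] tcp [495.5 229.4 210.6] y_slope -146.2 tilt 0.51
  F [0.2 0.3 0.1] F_slope [ 0.3  0.2 -0.1] T_slope [-0.015  0.323  0.057] w 0.452
t 8.4 shift [ 38.  -54.6  29.6] rv [-0.003  0.004  2.161] |sh| 73.0 ang 123.8
```

View pics/s3.png

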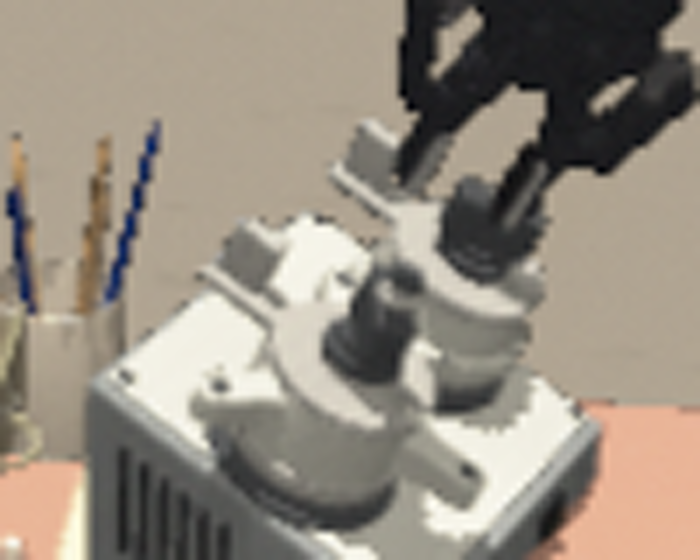

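View pics/t3.png

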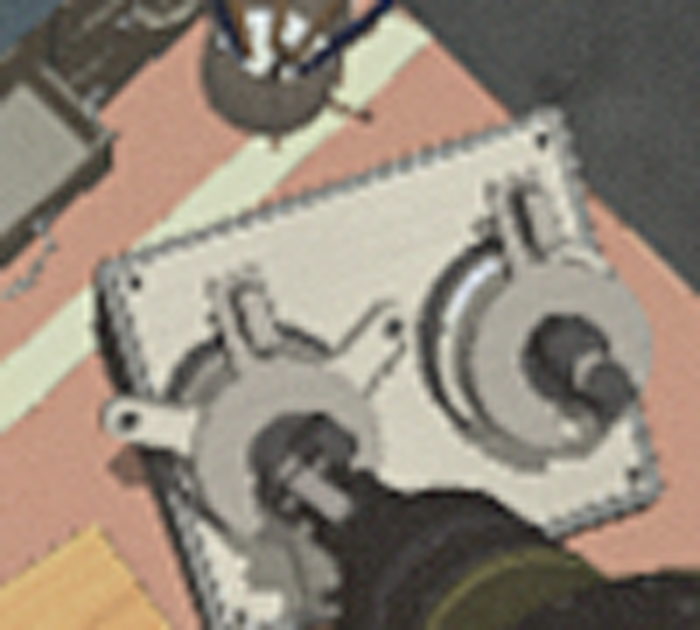

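The bar has visibly turned, now lying end-on in the scene crop at (370,320). The lug is at about (245,320) in the top crop. Next I'll hover over the lug.

```bash
python3 -m jog '[[5,-7,4,0,0,0.14,45],[10,-14,8,0,0,0.29,45],[15,-21,12,0,0,0.43,45],[20,-28,16,0,0,0.58,45],[25,-35,19,0,0,0.72,45],[30,-42,22,0,0,0.86,45],[34,-48,25,0,0,1.01,45],[38,-54.6,28,0,0,1.15,45],[38,-54.6,29,0,0,1.3,45],[38,-54.6,29.6,0,0,1.44,45]]' 90; python3 -m jog '[[0,0,0,0,0,0.14,45],[0,0,0,0,0,0.29,45],[0,0,0,0,0,0.43,45],[0,0,0,0,0,0.58,45],[0,0,0,0,0,0.72,45],[0,0,0,0,0,0.72,45]]'; python3 - <<'E'
from h import *
st(); go(BL+67*U-3*F+12*N,rot_slope(90))
z=np.load("scene3.npz");P=cloud("scene",z['d']);L=(P-BL)@S
m=(np.hypot(L[...,0],L[...,1])<28)&(L[...,2]>70)&(L[...,2]<92)
print(np.histogram(L[m][:,2],bins=range(70,94,2)))
E
```

```text
time: 9.4
eef_pos: [561.6, 253.4, 203.7]
tool_rot: [-2.847, 0.324, -2.004]
wrist_force: [-0.0, 0.1, 0.2]
grip_width: 0.449
time: 10.0
eef_pos: [561.4, 253.3, 204.1]
tool_rot: [3.141, 0.434, -2.767]
wrist_force: [-0.4, 0.4, -0.1]
grip_width: 0.45
t 10.0 q [ 0.44  -0.024 -0.542  0.619 -0.027  0.059] L [64.1 -3.8 77.3] tcp [561.4 253.3 204.1] y_slope 90.0 tilt 0.12
  F [-0.4  0.4 -0.1] F_slope [-0.2  0.5  0. ] T_slope [0.06  0.413 0.01 ] w 0.45
t 10.0 shift [-3.   0.8 65.3] rv [ 0.001 -0.002  0.001] |sh| 65.0 ang 0.1
(array([ 8,  6,  3,  4,  9, 10, 12, 20,  3,  2,  2]), array([70, 72, 74, 76, 78, 80, 82, 84, 86, 88, 90, 92]))
```

```bash
python3 -m jog '[[-3,0.8,25,0,0,0,45],[-3,0.8,45,0,0,0,45],[-3,0.8,55,0,0,0,45],[-3,0.8,62,0,0,0,45],[-3,0.8,64,0,0,0,45],[-3,0.8,64,0,0,0,45]]' 90; python3 - <<'E'
from h import *
st()
p,d=capture("scene"); crop(p,225,105,325,185,7,"pics/s4.png")
E
```

```text
time: 10.6
eef_pos: [589.7, 265.2, 149.4]
tool_rot: [3.142, 0.437, -2.766]
wrist_force: [1.3, 0.2, 1.1]
grip_width: 0.449
t 10.6 q [ 0.437  0.078 -0.571  0.485 -0.026  0.056] L [68.8 -3.1 14.8] tcp [589.7 265.2 149.4] y_slope 90.1 tilt 0.07
  F [1.3 0.2 1.1] F_slope [ 1.7 -0.3  0.5] T_slope [ 0.029  0.428 -0.093] w 0.449
```

View pics/s4.png

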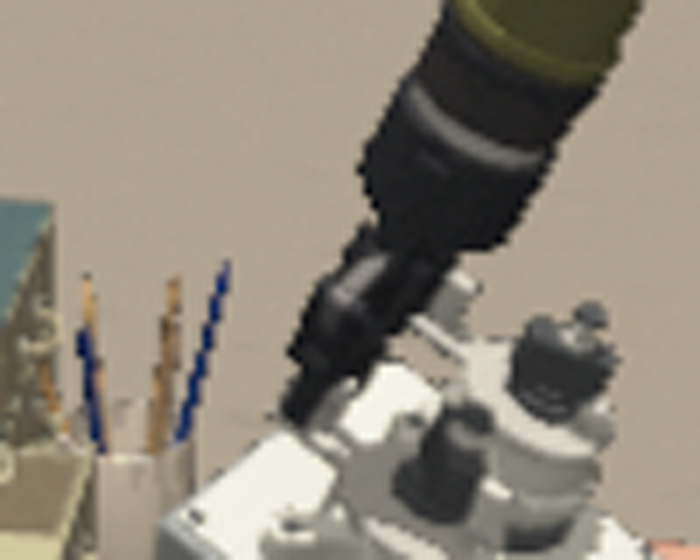

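The open near finger (tip at (295,420)) stands on the camera side of the lug (335,405), which is what I expected. Closing.

```bash
python3 -m jog '[[0,0,0,0,0,0,0],[0,0,0,0,0,0,0],[0,0,0,0,0,0,0],[0,0,0,0,0,0,0],[0,0,0,0,0,0,0]]' 60; python3 -c "from h import *; st()"
```

```text
time: 11.15
eef_pos: [590.0, 265.3, 150.4]
tool_rot: [3.141, 0.438, -2.767]
wrist_force: [-4.4, -2.0, 6.2]
grip_width: 0.129
t 11.15 q [ 0.437  0.077 -0.571  0.485 -0.026  0.057] L [69.5 -3.2 15.5] tcp [590.  265.3 150.4] y_slope 90.1 tilt 0.13
  F [-4.4 -2.   6.2] F_slope [-1.8 -0.3  7.6] T_slope [-0.139  0.868 -0.012] w 0.129
```

```bash
python3 -m jog '[[0,0,-1.5,0,0,0,0],[0,0,-3,0,0,0,0],[0,0,-3,0,0,0,0]]' 110; python3 -c "from h import *; st()"
```

```text
time: 11.45
eef_pos: [588.2, 264.6, 151.8]
tool_rot: [3.141, 0.437, -2.767]
wrist_force: [-0.6, 0.4, -1.5]
grip_width: 0.114
t 11.45 q [ 0.437  0.073 -0.571  0.491 -0.026  0.057] L [68.4 -3.1 17.7] tcp [588.2 264.6 151.8] y_slope 90.1 tilt 0.05
  F [-0.6  0.4 -1.5] F_slope [-1.   0.6 -1.2] T_slope [0.045 0.466 0.02 ] w 0.114
```

```bash
python3 -m jog '[[-3,0,0.3,0,0,0,0],[-6,0,0.3,0,0,0,0],[-9,0,0.3,0,0,0,0],[-12,0,0.3,0,0,0,0]]' 110; python3 -c "from h import *; st()"
```

```text
time: 11.85
eef_pos: [599.1, 268.9, 157.0]
tool_rot: [3.141, 0.437, -2.767]
wrist_force: [-0.3, -0.3, -1.4]
grip_width: 0.116
t 11.85 q [ 0.436  0.089 -0.54   0.505 -0.026  0.056] L [81.2 -3.1 17.4] tcp [599.1 268.9 157. ] y_slope 90.1 tilt 0.07
  F [-0.3 -0.3 -1.4] F_slope [-0.9 -0.2 -1.1] T_slope [ 0.009  0.571 -0.014] w 0.116
```

```bash
python3 -m jog '[[-8,0,0,0,0,0,0],[-16,0,0,0,0,0,0],[-24,0,0,0,0,0,0],[-32,0,0,0,0,0,0],[-40,0,0,0,0,0,0],[-50,0,0,0,0,0,0],[-60,0,0,0,0,0,0],[-70,0,0,0,0,0,0],[-80,0,0,0,0,0,0],[-80,0,0,0,0,0,0]]' 110; python3 - <<'E'
from h import *
st()
p,d=capture("scene"); crop(p,225,85,325,185,6,"pics/s5.png")
E
```

```text
time: 12.85
eef_pos: [668.0, 296.0, 192.0]
tool_rot: [3.141, 0.439, -2.767]
wrist_force: [-0.3, 0.5, -0.5]
grip_width: 0.116
t 12.85 q [ 0.428  0.196 -0.33   0.606 -0.022  0.049] L [163.1  -3.   17.9] tcp [668. 296. 192.] y_slope 90.1 tilt 0.18
  F [-0.3  0.5 -0.5] F_slope [-0.3  0.6 -0.4] T_slope [ 0.037  0.506 -0.039] w 0.116
```

View pics/s5.png

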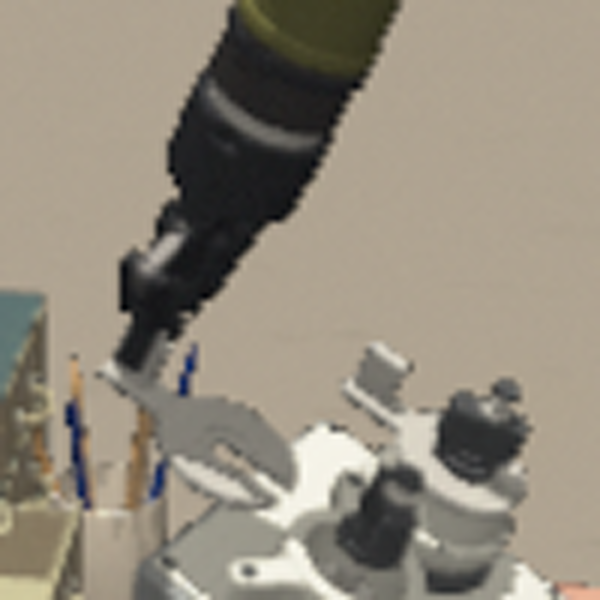

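The washer is out: lug in the fingers at (130,370), disc clear of stud and nut. Now I'll pick the laying spot and measure what is around it.

```bash
python3 - <<'E'
from h import *
z=np.load("top0.npz"); p,d=z['p'],z['d']; P=cloud("top",d)
big=cv2.resize(cv2.cvtColor(p[180:300,290:420],cv2.COLOR_RGB2BGR),None,fx=6,fy=5.0,interpolation=cv2.INTER_CUBIC)
big=cv2.resize(cv2.cvtColor(p[180:300,290:420],cv2.COLOR_RGB2BGR),None,fx=5,fy=5,interpolation=cv2.INTER_CUBIC)
def mk(X,c): 
    q=(proj("top",X)-[290,180]+.5)*5; cv2.circle(big,tuple(int(v) for v in q),4,c,-1)
c=np.array([435.,25,0]); mk(c,(0,0,255))
for a in range(0,360,20): mk(c+[42*np.cos(np.radians(a)),42*np.sin(np.radians(a)),0],(0,255,0))
a=np.radians(-69); mk(c+[68*np.cos(a),68*np.sin(a),0],(255,0,0))
cv2.imwrite("pics/spot.png",big)
m=(P[...,2]>12)&(P[...,2]<250); m[:, :308]=0; m[:232]=0; m[300:]=0; m[:,390:]=0
q=P[m]; q=q[q[:,0]>250]; print(np.percentile(q,[1,99],axis=0).round())
m=abs(np.hypot(P[...,0]-435,P[...,1]-25))<65; print(np.nanpercentile(P[m][:,2],[2,50,98]))
R0=Ro.from_euler('xyz',sensors.sense()['tool_rot']).as_matrix(); print((R0.T@[0,0,1]).round(3))
E
```

```text
[[251.   3.  13.]
 [380. 163. 114.]]
[-4.96330664  0.3283966   5.75802951]
[-0.424  0.    -0.906]
```

View pics/spot.png

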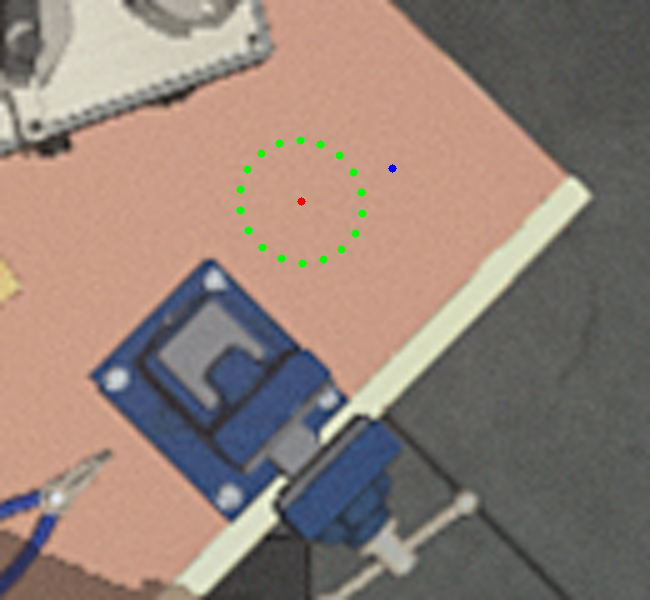

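```bash
python3 -m jog '[[0,0,-20,0,0,0,0],[0,0,-45,0,0,0,0],[0,0,-70,0,0,0,0],[0,0,-95,0,0,0,0],[0,0,-120,0,0,0,0],[0,0,-130,0,0,0,0],[0,0,-130,0,0,0,0]]' 110; python3 - <<'E'
from h import *
st(); go([459,-38,160],rot_down(21.4))
E
```

```text
time: 13.6
eef_pos: [615.3, 275.2, 310.4]
tool_rot: [3.141, 0.44, -2.767]
wrist_force: [-0.2, 0.2, -2.8]
grip_width: 0.116
t 13.6 q [ 0.434  0.036 -0.239  0.856 -0.025  0.054] L [161.8  -3.1 149.1] tcp [615.3 275.2 310.4] y_slope 90.1 tilt 0.22
  F [-0.2  0.2 -2.8] F_slope [-1.3  0.3 -2.5] T_slope [0.029 0.498 0.03 ] w 0.116
t 13.6 shift [ 299.4 -234.3   25.2] rv [0.346 0.345 1.544] |sh| 381.0 ang 92.8
```

```bash
python3 -m jog '[[12,-9,1,0.014,0.014,0.06,0],[37,-29,3,0.043,0.043,0.19,0],[65,-51,5,0.07,0.07,0.32,0],[92,-72,8,0.1,0.1,0.45,0],[120,-94,10,0.135,0.135,0.6,0],[150,-117,12.5,0.17,0.17,0.75,0],[180,-140,15,0.2,0.2,0.9,0],[210,-164,17,0.24,0.24,1.05,0],[240,-187,20,0.27,0.27,1.2,0],[265,-208,22,0.3,0.3,1.34,0]]' 110; python3 - <<'E'
from h import *
st(); go([459,-38,110],rot_down(21.4))
E
```

```text
time: 14.6
eef_pos: [474.5, -4.0, 174.0]
tool_rot: [3.102, 0.054, 2.175]
wrist_force: [0.6, -0.0, -1.0]
grip_width: 0.117
t 14.6 q [ 0.009  0.034 -0.449  1.025 -0.023  0.974] L [-107.1 -211.7  123.9] tcp [474.5  -4.  174. ] y_slope 14.4 tilt 22.23
  F [ 0.6 -0.  -1. ] F_slope [ 0.1 -0.2 -1.1] T_slope [-0.03   0.014 -0.036] w 0.117
t 14.6 shift [-15.7 -34.6  63.6] rv [0.045 0.05  0.231] |sh| 74.0 ang 13.8
```

```bash
python3 -m jog '[[-5,-8,15,0.015,0.015,0.07,0],[-10,-15,30,0.03,0.03,0.13,0],[-15,-22,45,0.04,0.04,0.18,0],[-15,-22,55,0.045,0.045,0.2,0],[-15,-22,60,0.045,0.045,0.2,0],[-15,-22,60,0.045,0.045,0.2,0]]' 110; python3 - <<'E'
from h import *
st(); go([459,-38,20],rot_down(21.4))
p,d=capture("scene"); q=proj("scene",[440,0,50]).astype(int); print(q); crop(p,q[0]-60,q[1]-60,min(q[0]+60,512),q[1]+40,6,"pics/s6.png")
E
```

```text
time: 15.2
eef_pos: [470.5, -28.8, 115.6]
tool_rot: [3.139, 0.007, 1.982]
wrist_force: [0.2, -0.3, -1.0]
grip_width: 0.112
t 15.2 q [-0.057  0.124 -0.489  0.953 -0.005  1.102] L [-143.3 -233.3   76.3] tcp [470.5 -28.8 115.6] y_slope 2.4 tilt 24.83
  F [ 0.2 -0.3 -1. ] F_slope [-0.4 -0.4 -0.9] T_slope [-0.004  0.028 -0.018] w 0.112
t 15.2 shift [ -3.2 -14.5  95.6] rv [0.003 0.007 0.038] |sh| 97.0 ang 2.2
[349 189]
```

View pics/s6.png

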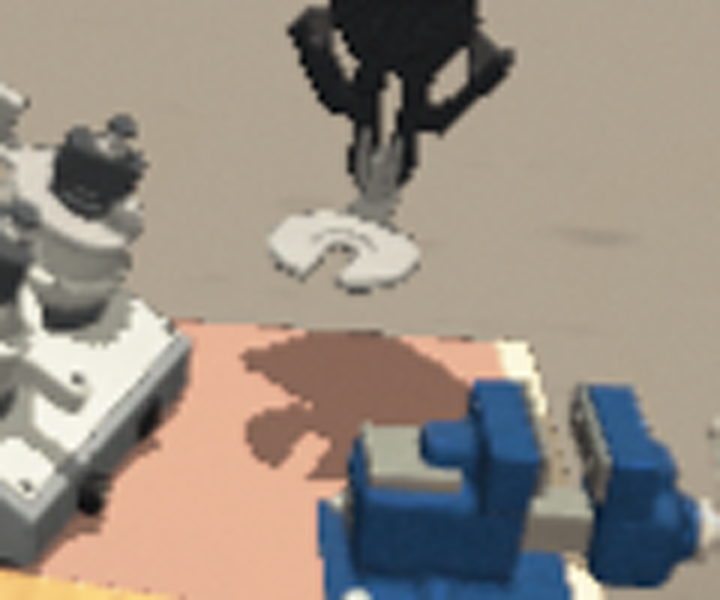

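```bash
python3 -m jog '[[-3,-6,20,0,0,0.02,0],[-3,-10,45,0,0,0.02,0],[-3,-12,70,0,0,0.03,0],[-3,-12,90,0,0,0.03,0],[-3,-12,105,0,0,0.03,0],[-3,-12,112,0,0,0.03,0],[-3,-12,115,0,0,0.03,0],[-3,-12,115,0,0,0.03,0]]' 110; python3 - <<'E'
from h import *
st(); go([459,-38,-18],rot_down(21.4))
E
```

```text
time: 16.05
eef_pos: [462.5, -37.2, 1.9]
tool_rot: [3.137, 0.008, 1.952]
wrist_force: [0.4, 0.1, -1.5]
grip_width: 0.116
t 16.05 q [-0.076  0.238 -0.65   0.675 -0.005  1.113] L [-200.9 -238.2  -22.2] tcp [462.5 -37.2   1.9] y_slope 0.5 tilt 24.72
  F [ 0.4  0.1 -1.5] F_slope [-0.3 -0.1 -1.5] T_slope [-0.046 -0.018  0.056] w 0.116
t 16.05 shift [ 0.7 -3.6 19.9] rv [0.005 0.008 0.007] |sh| 20.0 ang 0.7
```

```bash
python3 -m jog '[[0,0,4,0.004,0.007,0,0],[0,0,8,0.004,0.007,0,0],[0,0,12,0.004,0.007,0,0],[0,0,14,0.004,0.007,0,0],[0,0,16,0.004,0.007,0,0],[0,0,16,0.004,0.007,0,0]]' 110; python3 - <<'E'
from h import *
st()
E
```

```text
time: 16.65
eef_pos: [461.8, -37.4, -14.9]
tool_rot: [-3.141, 0.0, 1.951]
wrist_force: [-0.3, 0.3, -1.2]
grip_width: 0.115
t 16.65 q [-0.081  0.268 -0.659  0.644 -0.     1.11 ] L [-208.7 -238.2  -37.1] tcp [461.8 -37.4 -14.9] y_slope 0.4 tilt 25.02
  F [-0.3  0.3 -1.2] F_slope [-0.6  0.4 -1. ] T_slope [-0.022 -0.031  0.078] w 0.115
```

```bash
python3 -m jog '[[0,0,1,0,0,0,0],[0,0,2,0,0,0,0],[0,0,3,0,0,0,0],[0,0,3,0,0,0,0]]' 110; python3 -c "from h import *; st()"
python3 -m jog '[[0,0,1,0,0,0,0],[0,0,2,0,0,0,0],[0,0,2,0,0,0,0]]' 110; python3 -c "from h import *; st()"
```

```text
time: 17.05
eef_pos: [462.2, -37.5, -15.4]
tool_rot: [3.141, 0.001, 1.951]
wrist_force: [-9.7, 0.8, 27.5]
grip_width: 0.119
t 17.05 q [-0.081  0.268 -0.66   0.641 -0.     1.11 ] L [-208.5 -238.4  -37.7] tcp [462.2 -37.5 -15.4] y_slope 0.4 tilt 24.96
  F [-9.7  0.8 27.5] F_slope [ 3.7  4.3 28.7] T_slope [ 0.735  1.884 -0.337] w 0.119
time: 17.35
eef_pos: [462.3, -37.5, -15.5]
tool_rot: [3.14, 0.001, 1.951]
wrist_force: [-17.2, 1.6, 52.7]
grip_width: 0.114
t 17.35 q [-0.081  0.268 -0.66   0.64  -0.     1.11 ] L [-208.5 -238.4  -37.9] tcp [462.3 -37.5 -15.5] y_slope 0.4 tilt 24.93
  F [-17.2   1.6  52.7] F_slope [ 8.3  7.8 54.3] T_slope [ 1.47   3.541 -0.709] w 0.114
```

```bash
python3 -m jog '[[0,0,-2,0,0,0,0],[0,0,-4.3,0,0,0,0],[0,0,-4.3,0,0,0,0]]' 60; python3 -c "from h import *; st()"
```

```text
time: 17.65
eef_pos: [462.6, -37.5, -14.9]
tool_rot: [3.14, 0.001, 1.951]
wrist_force: [0.0, 0.0, -1.3]
grip_width: 0.115
t 17.65 q [-0.081  0.268 -0.659  0.642 -0.     1.11 ] L [-208.  -238.5  -37.5] tcp [462.6 -37.5 -14.9] y_slope 0.4 tilt 24.93
  F [ 0.   0.  -1.3] F_slope [-0.5  0.  -1.1] T_slope [-0.068  0.046  0.02 ] w 0.115
```

```bash
python3 -m jog '[[0,0,0.5,0,0,0,0],[0,0,0.5,0,0,0,45],[0,0,0.5,0,0,0,45],[0,0,0.5,0,0,0,45],[0,0,-25,0,0,0,45],[0,0,-70,0,0,0,45],[0,0,-110,0,0,0,45],[0,0,-110,0,0,0,45]]' 60; python3 - <<'E'
from h import *
st()
p,d=capture("scene"); crop(p,289,129,409,229,6,"pics/s7.png"); np.savez("scene7.npz",p=p,d=d)
P=cloud("scene",d); q=proj("scene",[435,25,8]).astype(int); r=P[q[1]-12:q[1]+12:3,q[0]-20:q[0]+20:4]; print(r[...,2].round(0))
E
```

```text
time: 18.45
eef_pos: [466.2, -37.7, 99.7]
tool_rot: [3.134, 0.004, 1.951]
wrist_force: [0.5, 0.3, 0.4]
grip_width: 0.447
t 18.45 q [-0.081  0.128 -0.523  0.911 -0.     1.11 ] L [-156.6 -240.1   65. ] tcp [466.2 -37.7  99.7] y_slope 0.4 tilt 24.55
  F [0.5 0.3 0.4] F_slope [0.7 0.1 0.1] T_slope [-0.04  -0.049  0.007] w 0.447
[[  0.   2.   0.   2.   2.  -0.  -0.  26.   3.   1.]
 [  2.   3.   3.   2.   5.   3.  17.   8.  -0.   2.]
 [  2.   3.   2.   2.   8.  12.  12.   8.   5.   1.]
 [  5.   0.  -0.   8.  10.   8.  11.   8.   2. 100.]
 [  2.   3.   2.  12.   7.   2.  71.  85.  85.  95.]
 [  1.  -1.   4.  10.   2.   5.  72.  87.  85.  88.]
 [  3.   4.   1.   1.   4.   8.  72.  85.  87.  84.]
 [ -0.   0.   3.   3.   2.   0.  68.  76.  77.  78.]]
```

View pics/s7.png

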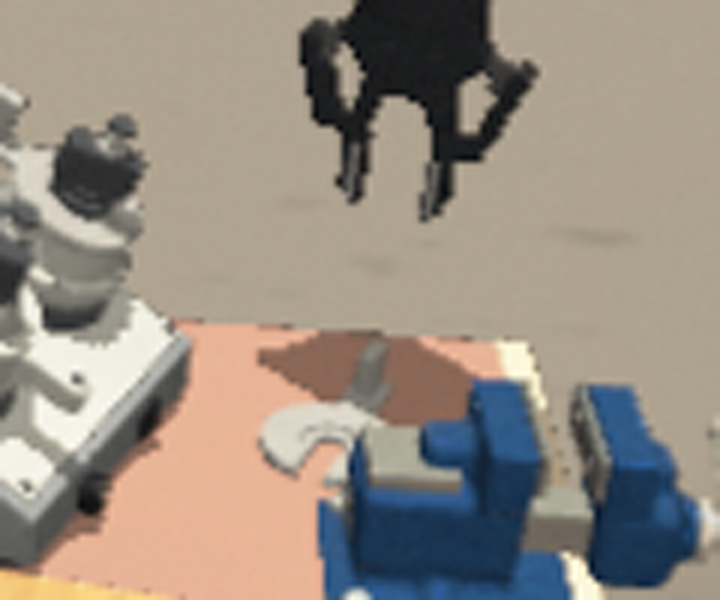

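The washer lies flat with its lug up at crop (330,440) and (370,370). Next is the downhill arm of the casting.

```bash
python3 - <<'E'
from h import *
X=BL-72*U-3.2*F+110*N; print(X); go(X,rot_slope(90))
E
```

```text
[433.45583179 203.87464692 176.20411304]
t 18.5 shift [235.6  61.1 -79.3] rv [-0.339 -0.337 -1.537] |sh| 256.0 ang 92.2
```

```bash
python3 -m jog '[[0,0,-30,0,0,-0.1,45],[10,3,-60,-0.02,-0.02,-0.23,45],[35,9,-79,-0.05,-0.05,-0.36,45],[65,17,-79,-0.1,-0.1,-0.5,45],[95,25,-79,-0.13,-0.13,-0.63,45],[125,33,-79,-0.17,-0.17,-0.77,45],[155,41,-79,-0.2,-0.2,-0.9,45],[185,48,-79,-0.24,-0.24,-1.04,45],[210,55,-79,-0.28,-0.27,-1.18,45],[235,61,-79,-0.3,-0.3,-1.32,45]]' 60; python3 - <<'E'
from h import *
st()
X=BL-72*U-3.2*F+60*N; print(X); go(X,rot_slope(90))
E
```

```text
time: 19.5
eef_pos: [429.5, 203.9, 171.6]
tool_rot: [3.096, 0.39, -2.996]
wrist_force: [0.0, 0.7, 0.1]
grip_width: 0.447
t 19.5 q [ 0.515 -0.245 -0.783  0.652 -0.095  0.342] L [-77.2  -1.7 107.4] tcp [429.5 203.9 171.6] y_slope 78.0 tilt 3.53
  F [0.  0.7 0.1] F_slope [ 0.3  0.6 -0. ] T_slope [-0.006  0.403  0.028] w 0.447
[453.12989131 211.58482654 130.88872369]
t 19.5 shift [-7.1  2.  47.1] rv [-0.046 -0.041 -0.209] |sh| 48.0 ang 12.5
```

```bash
python3 -m jog '[[-2,0,10,-0.02,-0.02,-0.1,45],[-5,1,20,-0.04,-0.035,-0.19,45],[-5,1,30,-0.04,-0.035,-0.19,45],[-5,1,30,-0.04,-0.035,-0.19,45]]' 60; python3 - <<'E'
from h import *
st()
X=BL-72*U-3.2*F-26*N; print(X); go(X,rot_slope(90))
E
```

```text
time: 19.9
eef_pos: [445.6, 207.1, 145.2]
tool_rot: [3.136, 0.427, -2.799]
wrist_force: [-0.1, -0.3, 0.6]
grip_width: 0.451
t 19.9 q [ 0.47  -0.22  -0.847  0.519 -0.048  0.117] L [-73.8  -4.6  76.6] tcp [445.6 207.1 145.2] y_slope 88.4 tilt 0.7
  F [-0.1 -0.3  0.6] F_slope [ 0.  -0.3  0.6] T_slope [-0.02   0.423 -0.005] w 0.451
[486.96927369 224.84633548  52.94625401]
t 19.9 shift [ -2.7   2.3 102.6] rv [-0.008 -0.009 -0.029] |sh| 103.0 ang 1.8
```

```bash
python3 -m jog '[[-2,1,20,-0.007,-0.008,-0.028,45],[-2.5,1.5,45,-0.007,-0.008,-0.028,45],[-2.5,1.5,60,-0.007,-0.008,-0.028,45],[-2.5,1.5,68,-0.007,-0.008,-0.028,45],[-2.5,1.5,68,-0.007,-0.008,-0.028,45]]' 60; python3 - <<'E'
from h import *
st()
p,d=capture("scene"); crop(p,235,120,345,220,6.5,"pics/s8.png")
X=BL-72*U-3.2*F-26*N; go(X,rot_slope(90))
E
```

```text
time: 20.4
eef_pos: [474.6, 219.8, 85.9]
tool_rot: [-3.141, 0.437, -2.767]
wrist_force: [0.5, -0.3, 0.6]
grip_width: 0.448
t 20.4 q [ 0.459 -0.082 -0.898  0.319 -0.036  0.076] L [-70.2  -3.3   9.5] tcp [474.6 219.8  85.9] y_slope 90.1 tilt 0.03
  F [ 0.5 -0.3  0.6] F_slope [ 0.5 -0.5  0.4] T_slope [ 0.025  0.453 -0.048] w 0.448
t 20.45 shift [ 2.6  0.1 36.1] rv [-0.     0.002  0.001] |sh| 36.0 ang 0.1
```

View pics/s8.png

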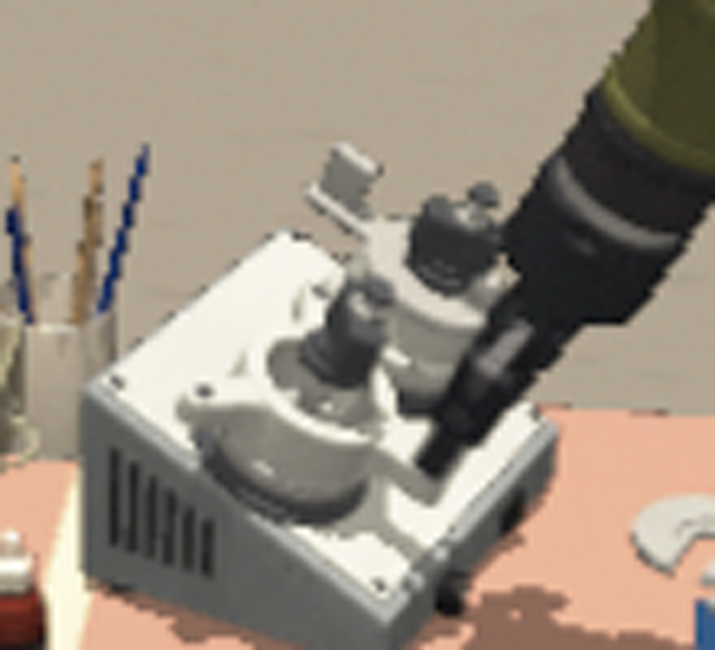

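The finger tips at (430,465) straddle the downhill arm near its end. Going down the rest of the way and closing.

```bash
python3 -m jog '[[2,0,10,0,0,0,45],[2,0,20,0,0,0,45],[2,0,30,0,0,0,45],[2,0,35,0,0,0,45],[2,0,35,0,0,0,45]]' 60; python3 -c "from h import *; st()";  python3 -m jog '[[0,0,0,0,0,0,0],[0,0,0,0,0,0,0],[0,0,0,0,0,0,0],[0,0,0,0,0,0,0],[0,0,0,0,0,0,0]]' 60; python3 -c "from h import *; st()"
```

```text
time: 20.95
eef_pos: [487.1, 224.8, 53.8]
tool_rot: [-3.141, 0.438, -2.766]
wrist_force: [0.1, -1.0, 0.3]
grip_width: 0.449
t 20.95 q [ 0.456 -0.002 -0.919  0.218 -0.035  0.073] L [-71.6  -3.3 -25.3] tcp [487.1 224.8  53.8] y_slope 90.1 tilt 0.09
  F [ 0.1 -1.   0.3] F_slope [-0.1 -1.   0.4] T_slope [-0.014  0.42   0.05 ] w 0.449
time: 21.45
eef_pos: [487.4, 224.9, 54.9]
tool_rot: [-3.141, 0.44, -2.766]
wrist_force: [-2.2, -3.1, 3.6]
grip_width: 0.195
t 21.45 q [ 0.456 -0.004 -0.919  0.218 -0.035  0.073] L [-70.8  -3.3 -24.4] tcp [487.4 224.9  54.9] y_slope 90.1 tilt 0.19
  F [-2.2 -3.1  3.6] F_slope [-1.4 -2.1  4.6] T_slope [-0.228  0.678 -0.025] w 0.195
```

```bash
python3 -m jog '[[0,0,0,0,0,0,0],[0,0,-3,0,0,0,0],[0,0,-6,0,0,0,0],[0,0,-9,0,0,0,0],[0,0,-12,0,0,0,0],[0,0,-15,0,0,0,0],[0,0,-15,0,0,0,0]]' 120; python3 - <<'E'
from h import *
st()
p,d=capture("scene"); crop(p,235,120,345,220,6.5,"pics/s9.png")
E
```

```text
time: 22.15
eef_pos: [481.5, 222.7, 68.7]
tool_rot: [-3.141, 0.44, -2.766]
wrist_force: [0.3, 0.7, -3.3]
grip_width: 0.181
t 22.15 q [ 0.457 -0.041 -0.912  0.26  -0.036  0.074] L [-70.7  -3.2  -9.3] tcp [481.5 222.7  68.7] y_slope 90.1 tilt 0.2
  F [ 0.3  0.7 -3.3] F_slope [-0.9  0.5 -3.3] T_slope [0.003 0.979 0.044] w 0.181
```

View pics/s9.png

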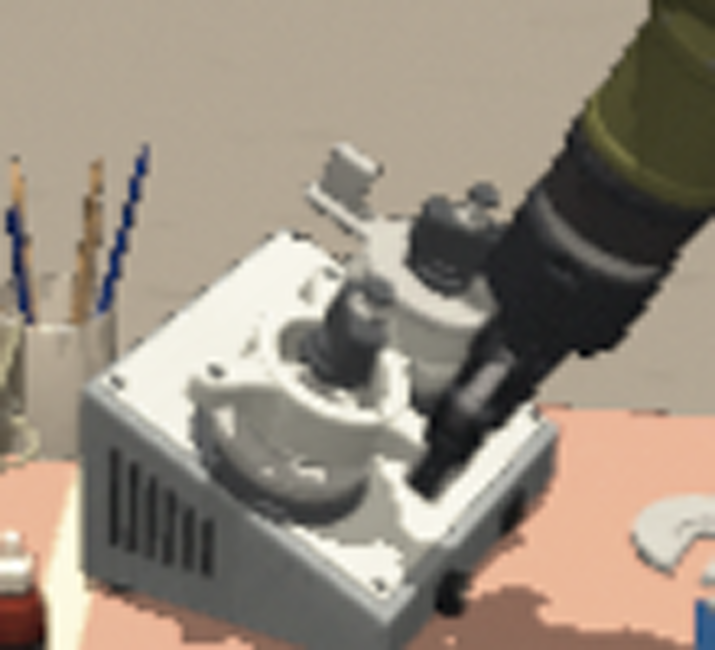

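```bash
python3 -m jog '[[0,0,-5,0,0,0,0],[0,0,-10,0,0,0,0],[0,0,-16,0,0,0,0],[0,0,-22,0,0,0,0],[0,0,-28,0,0,0,0],[0,0,-34,0,0,0,0],[0,0,-40,0,0,0,0],[0,0,-46,0,0,0,0],[0,0,-50,0,0,0,0],[0,0,-50,0,0,0,0]]' 120; python3 - <<'E'
from h import *
st()
p,d=capture("scene"); crop(p,235,120,345,220,6.5,"pics/s10.png")
E
```

```text
time: 23.2
eef_pos: [461.9, 215.0, 114.3]
tool_rot: [-3.141, 0.44, -2.766]
wrist_force: [0.5, 0.6, -3.6]
grip_width: 0.185
t 23.2 q [ 0.462 -0.153 -0.884  0.402 -0.038  0.078] L [-70.5  -3.2  40.9] tcp [461.9 215.  114.3] y_slope 90.1 tilt 0.23
  F [ 0.5  0.6 -3.6] F_slope [-0.9  0.4 -3.6] T_slope [-0.015  0.92  -0.022] w 0.185
```

View pics/s10.png

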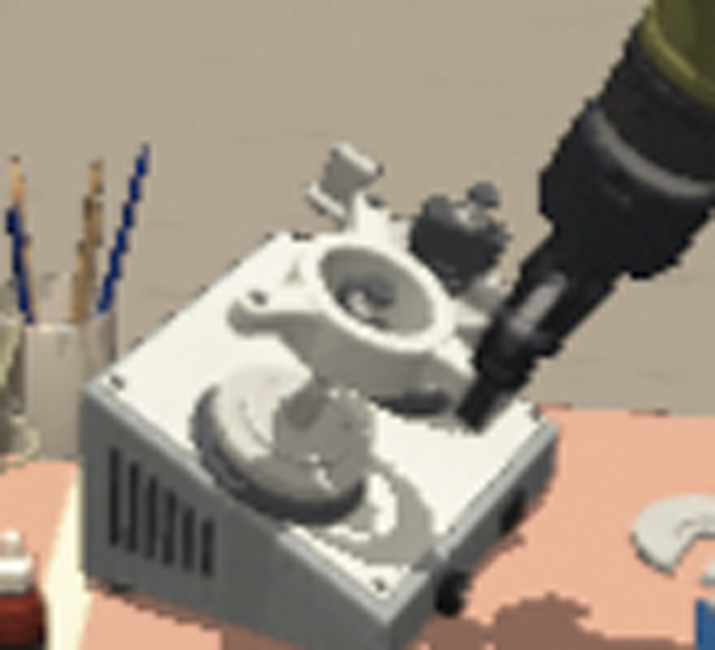

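```bash
python3 -m jog '[[0,0,-6,0,0,0,0],[0,0,-14,0,0,0,0],[0,0,-22,0,0,0,0],[0,0,-30,0,0,0,0],[0,0,-38,0,0,0,0],[0,0,-46,0,0,0,0],[0,0,-54,0,0,0,0],[0,0,-62,0,0,0,0],[0,0,-68,0,0,0,0],[0,0,-68,0,0,0,0]]' 120; python3 - <<'E'
from h import *
st()
p,d=capture("scene"); crop(p,225,90,345,190,6,"pics/s11.png")
go([323.5,316,120],rot_down(111.4))
E
```

```text
time: 24.25
eef_pos: [435.0, 204.5, 176.2]
tool_rot: [-3.141, 0.441, -2.766]
wrist_force: [-0.2, -0.5, -4.1]
grip_width: 0.18
t 24.25 q [ 0.47  -0.286 -0.823  0.594 -0.041  0.086] L [-70.5  -3.2 109.3] tcp [435.  204.5 176.2] y_slope 90.1 tilt 0.26
  F [-0.2 -0.5 -4.1] F_slope [-2.1 -0.3 -3.6] T_slope [0.014 0.964 0.033] w 0.18
t 24.3 shift [ 80.4 144.7  23.4] rv [-0.     0.44   0.002] |sh| 167.0 ang 25.2
```

View pics/s11.png

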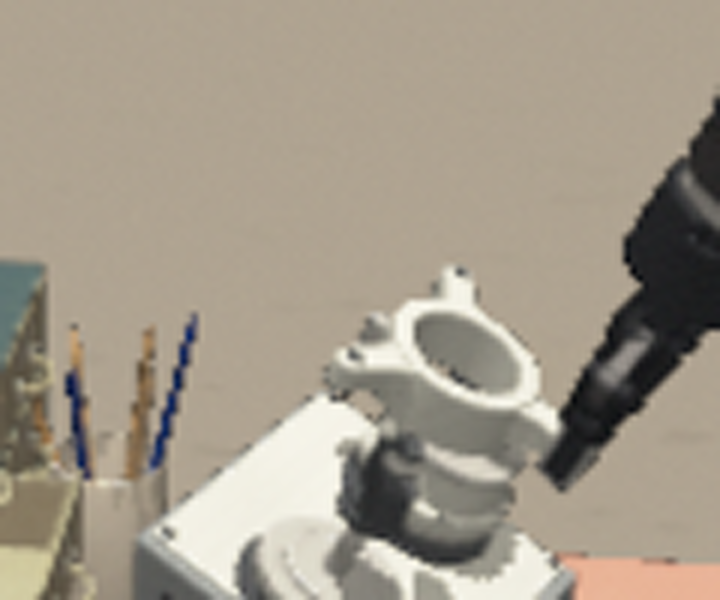

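```bash
python3 -m jog '[[0,10,-5,0,0,0,0],[5,30,-10,0,0,0,0],[15,55,-10,0,0.03,0,0],[28,80,-10,0,0.08,0,0],[40,105,-10,0,0.15,0,0],[52,125,-5,0,0.22,0,0],[64,138,0,0,0.29,0,0],[75,145,8,0,0.36,0,0],[80,145,18,0,0.42,0,0],[80,145,23,0,0.44,0,0]]' 120; python3 - <<'E'
from h import *
st()
go([323.5,316,20],rot_down(111.4))
E
```

```text
time: 25.3
eef_pos: [323.7, 316.6, 118.6]
tool_rot: [-3.14, -0.003, -2.766]
wrist_force: [0.0, 0.1, -3.1]
grip_width: 0.182
t 25.3 q [ 0.774  0.095 -0.513  0.966 -0.     0.399] L [-151.7  141.8   83.6] tcp [323.7 316.6 118.6] y_slope 90.1 tilt 25.2
  F [ 0.   0.1 -3.1] F_slope [-1.2  0.1 -2.8] T_slope [-0.028  0.253  0.033] w 0.182
t 25.3 shift [ 0.  -0.4 98.6] rv [-0.001 -0.003  0.002] |sh| 99.0 ang 0.2
```

```bash
python3 -m jog '[[0,0,15,0,0,0,0],[0,0,35,0,0,0,0],[0,0,55,0,0,0,0],[0,0,75,0,0,0,0],[0,0,90,0,0,0,0],[0,0,100,0,0,0,0],[0,0,100,0,0,0,0]]' 120; python3 - <<'E'
from h import *
st()
p,d=capture("scene"); q=proj("scene",[389,342,30]).astype(int); print(q); crop(p,q[0]-60,q[1]-60,q[0]+60,q[1]+40,6,"pics/s12.png")
p,d=capture("top"); q=proj("top",[389,342,30]).astype(int); print(q); crop(p,q[0]-60,q[1]-50,q[0]+60,q[1]+50,6,"pics/t12.png")
P=cloud("top",d); 
m=(np.hypot(P[...,0]-389,P[...,1]-342)<55)&(P[...,2]>45)&(P[...,2]<120)&(p.min(-1)>110)
Q=P[m]; A=np.c_[Q[:,:2],np.ones(len(Q))]; 
for _ in range(4):
    s=np.linalg.lstsq(A,Q[:,2],rcond=None)[0]; r=Q[:,2]-A@s; k=abs(r)<4; Q=Q[k];A=A[k]
print(len(Q),s[:2],Q.mean(0))
E
```

```text
time: 26.0
eef_pos: [322.6, 315.3, 19.0]
tool_rot: [-3.14, -0.002, -2.766]
wrist_force: [-0.7, -1.5, -3.2]
grip_width: 0.18
t 26.0 q [ 0.774  0.202 -0.648  0.723 -0.001  0.399] L [-195.1  141.    -6. ] tcp [322.6 315.3  19. ] y_slope 90.1 tilt 25.13
  F [-0.7 -1.5 -3.2] F_slope [-2.4 -1.1 -2.4] T_slope [-0.014  0.295 -0.017] w 0.18
[287 236]
[256 230]
92 [-0.06384377 -0.03220107] [405.66100489 370.75110256  73.57479363]
```

View pics/s12.png

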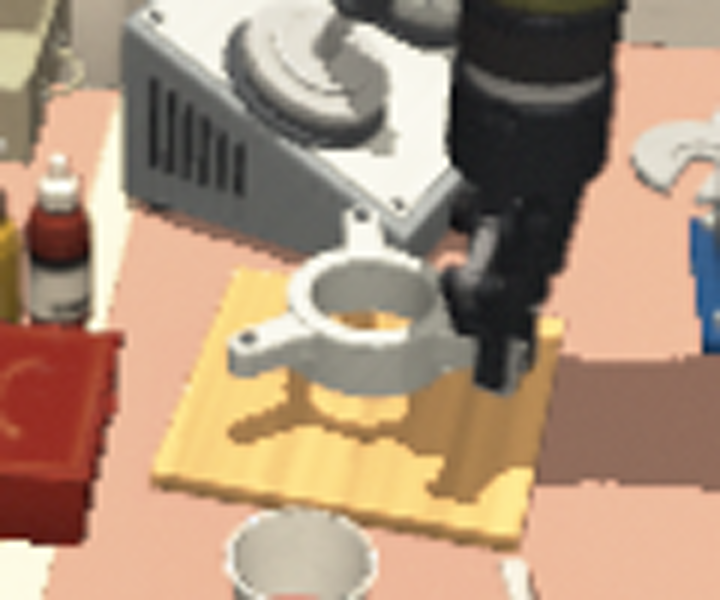

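View pics/t12.png

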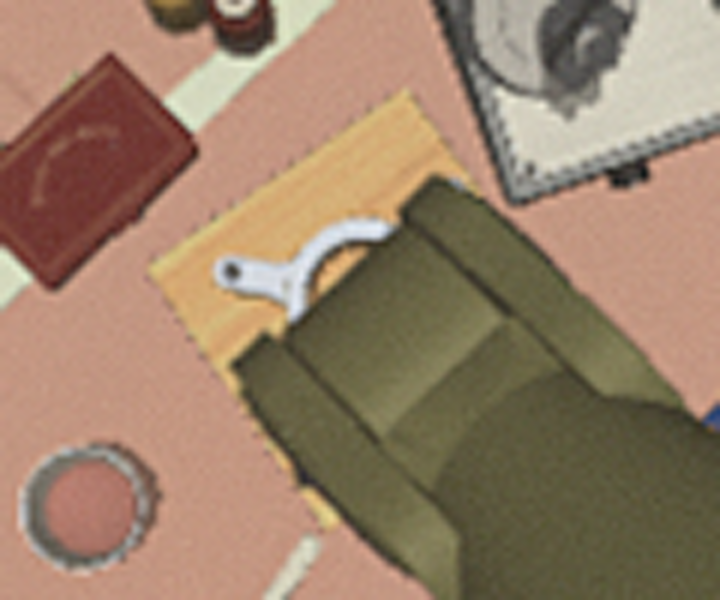

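The casting hangs roughly level over the board, ring at (365,310) in the scene crop. I'll measure its centre and tilt in the scene depth before laying it.

```bash
python3 - <<'E'
from h import *
p,d=capture("scene"); P=cloud("scene",d)
m=(np.hypot(P[...,0]-389,P[...,1]-342)<90)&(P[...,2]>50)&(P[...,2]<110)&(p.min(-1)>150)&(P[...,0]>345)
Q=P[m]
for t in (8,5,4,3,3):
    A=np.c_[Q[:,:2],np.ones(len(Q))]; s=np.linalg.lstsq(A,Q[:,2],rcond=None)[0]; r=Q[:,2]-A@s; Q=Q[r>-t]
print(len(Q),s[:2].round(3),r.std().round(1))
hi=Q; d2=np.hypot(*(hi[:,:2]-hi[:,:2].mean(0)).T)
# circle fit on ring points
c=hi[:,:2].mean(0)
from scipy.optimize import least_squares
k=hi
for _ in range(3):
    f=least_squares(lambda v:np.hypot(k[:,0]-v[0],k[:,1]-v[1])-36.5,c,loss='soft_l1'); c=f.x
    k=hi[abs(np.hypot(hi[:,0]-c[0],hi[:,1]-c[1])-36.5)<8]
print("centre",c.round(1),len(k),"z",k[:,2].mean().round(1))
E
```

```text
220 [-0.019 -0.014] 1.5
centre [390.  345.3] 143 z 75.5
```

```bash
python3 -m jog '[[0,0,5,0,0,0,0],[0,0,10,0,0,0,0],[0,0,15,0,0,0,0],[0,0,20,0,0,0,0],[0,0,24,0,0,0,0],[0,0,26,0,0,0,0],[0,0,26,0,0,0,0]]' 120; python3 -c "from h import *; st()"
```

```text
time: 26.85
eef_pos: [323.0, 315.8, -6.4]
tool_rot: [-3.14, -0.001, -2.766]
wrist_force: [0.5, -0.6, -3.3]
grip_width: 0.184
t 26.85 q [ 0.775  0.238 -0.675  0.66  -0.     0.399] L [-205.3  141.4  -29.3] tcp [323.  315.8  -6.4] y_slope 90.1 tilt 25.08
  F [ 0.5 -0.6 -3.3] F_slope [-1.2 -0.7 -3.1] T_slope [ 0.007  0.264 -0.032] w 0.184
```

```bash
python3 -m jog '[[0,0,1,0,0,0,0],[0,0,1.5,0,0,0,0],[0,0,1.5,0,0,0,0]]' 120; python3 -c "from h import *; st()"
```

```text
time: 27.15
eef_pos: [323.3, 316.2, -7.4]
tool_rot: [-3.141, -0.001, -2.766]
wrist_force: [0.2, -0.3, -3.6]
grip_width: 0.183
t 27.15 q [ 0.775  0.24  -0.676  0.656 -0.     0.399] L [-205.4  141.6  -30.3] tcp [323.3 316.2  -7.4] y_slope 90.1 tilt 25.03
  F [ 0.2 -0.3 -3.6] F_slope [-1.4 -0.3 -3.3] T_slope [ 0.047  0.244 -0.035] w 0.183
```

```bash
python3 -m jog '[[0,0,1,0,0,0,0],[0,0,1.5,0,0,0,0],[0,0,1.5,0,0,0,0]]' 120; python3 -c "from h import *; st()"
```

```text
time: 27.45
eef_pos: [323.3, 316.2, -8.8]
tool_rot: [-3.141, -0.001, -2.766]
wrist_force: [-0.5, -0.6, -0.8]
grip_width: 0.184
t 27.45 q [ 0.775  0.242 -0.677  0.652 -0.     0.399] L [-206.   141.6  -31.7] tcp [323.3 316.2  -8.8] y_slope 90.1 tilt 25.03
  F [-0.5 -0.6 -0.8] F_slope [-1.  -0.4 -0.4] T_slope [0.009 0.223 0.016] w 0.184
```

Touching now, since the weight is coming off. One more small step, then I'll let go.

```bash
python3 -m jog '[[0,0,0.7,0,0,0,0],[0,0,1.2,0,0,0,0],[0,0,1.2,0,0,0,0]]' 60; python3 -c "from h import *; st()"
```

```text
time: 27.75
eef_pos: [323.2, 316.2, -9.3]
tool_rot: [-3.141, -0.0, -2.766]
wrist_force: [-4.0, -3.5, 9.3]
grip_width: 0.18
t 27.75 q [ 0.775  0.242 -0.678  0.651 -0.     0.399] L [-206.3  141.6  -32.1] tcp [323.2 316.2  -9.3] y_slope 90.1 tilt 25.03
  F [-4.  -3.5  9.3] F_slope [-0.6 -1.8 10.5] T_slope [-0.21   0.881  0.031] w 0.18
```

```bash
python3 -m jog '[[0,0,0,0,0,0,25],[0,0,0,0,0,0,35],[0,0,0,0,0,0,45],[0,0,0,0,0,0,45],[0,0,-15,0,0,0,45],[0,0,-40,0,0,0,45],[0,0,-75,0,0,0,45],[0,0,-110,0,0,0,45],[0,0,-140,0,0,0,45],[0,0,-140,0,0,0,45]]' 60; python3 - <<'E'
from h import *
st()
p,d=capture("scene"); q=proj("scene",[389,342,30]).astype(int); crop(p,q[0]-100,q[1]-90,q[0]+100,q[1]+60,4,"pics/s13.png")
P=cloud("scene",d)
m=(np.hypot(P[...,0]-389,P[...,1]-342)<90)&(P[...,2]>25)&(P[...,2]<60)&(p.min(-1)>150)&(P[...,0]>345)
Q=P[m]
for t in (8,5,4,3,3):
    A=np.c_[Q[:,:2],np.ones(len(Q))]; s=np.linalg.lstsq(A,Q[:,2],rcond=None)[0]; r=Q[:,2]-A@s; Q=Q[r>-t]
from scipy.optimize import least_squares
c=Q[:,:2].mean(0);k=Q
for _ in range(3):
    c=least_squares(lambda v:np.hypot(k[:,0]-v[0],k[:,1]-v[1])-36.5,c,loss='soft_l1').x
    k=Q[abs(np.hypot(Q[:,0]-c[0],Q[:,1]-c[1])-36.5)<8]
print(s[:2].round(3),"centre",c.round(1),len(k),"z",k[:,2].mean().round(1))
m=(np.hypot(P[...,0]-440,P[...,1]-20)<60)&(P[...,2]>5)&(P[...,2]<14)&(p.min(-1)>120)
Q=P[m];A=np.c_[Q[:,:2],np.ones(len(Q))]; print("washer",len(Q),np.linalg.lstsq(A,Q[:,2],rcond=None)[0][:2].round(3),Q.mean(0).round(1))
E
```

```text
time: 28.75
eef_pos: [325.7, 318.6, 133.9]
tool_rot: [3.14, 0.006, -2.766]
wrist_force: [0.9, 1.2, -0.2]
grip_width: 0.455
t 28.75 q [ 0.775  0.079 -0.494  0.991 -0.001  0.399] L [-142.9  142.9   96.4] tcp [325.7 318.6 133.9] y_slope 90.0 tilt 24.65
  F [ 0.9  1.2 -0.2] F_slope [ 1.   0.8 -0.7] T_slope [ 0.069 -0.034  0.04 ] w 0.455
[-0.015 -0.02 ] centre [390.3 344.1] 141 z 47.2
washer 172 [0.005 0.   ] [449.4  23.3   9. ]
```

View pics/s13.png

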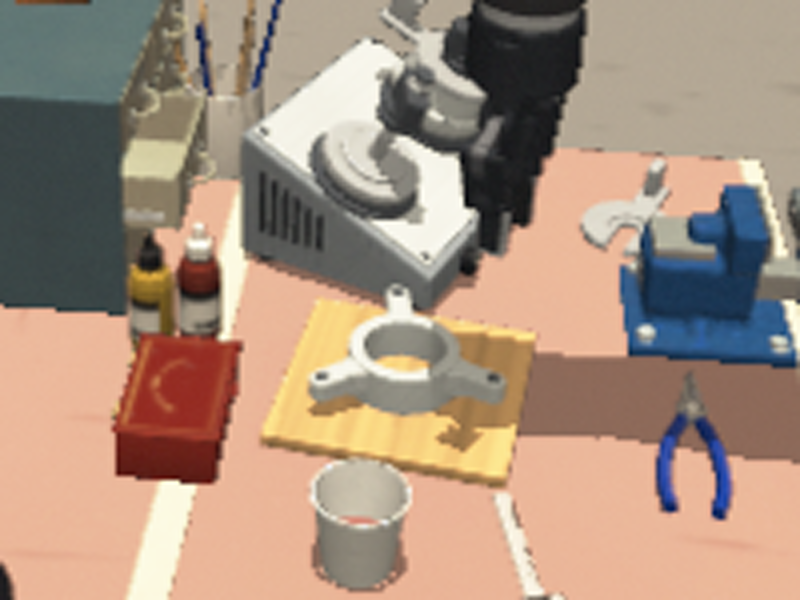

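The casting lies on the board at (405,355), the washer lies flat on the bench at (625,210) with its lug up, both bottles are upright at (150,290) and (200,290), and the gripper is clear.

```bash
python3 - <<'E'
from workcell import sensors, job_done
print(sensors.sense()['wrist_force'].round(1),sensors.sense()['grip_width']); print(job_done())
E
```

```text
[-0.6  0.1 -1.4] 0.44805617180592117
the job is handed in; nothing more can be done
None
```

The job is handed in at about 29 s of the 72 s allowed. The casting lies on the plywood board, the slotted washer lies on the bench lug up, and the other nut was not touched.

- **Nut:** The left-spindle nut was the one over the casting. It stopped dead clockwise (1.5 N m) and gave freely counter-clockwise, so it is right-handed. I turned it about 2.5 rad, and the depth image showed it had risen about 5 mm.
- **Washer:** I drew it out uphill and laid it in front of the stand on the right. The last picture shows it level (slope under 0.01) with its lug up.
- **Casting:** I lifted it off over the nut and laid it on the board. It measured within about 3 mm of the board's centre. Its tilt read about 0.025 rad, within the noise of the depth reading, and its top was at 47 mm against 46 mm expected.
- **Bottles and gripper:** Both bottles are upright and the gripper is clear of everything.

What went wrong or disagreed:
- **Tool length:** The finger tips ended about 33 mm behind the stated TCP. My first grasp therefore closed on the stud above the nut bar. I let go and corrected for this in every later grasp.
- **Sideways offset:** Reported positions and camera positions differed sideways by about 3 mm. I allowed for it when grasping.
- **Contact force:** While laying the washer down I pressed one step too far, and the wrist force reached about 53 N against the 120 N limit. I backed off before releasing.

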